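# Take the specimen wheel off the viewer

### The arm

A 6-joint arm with a two-finger parallel gripper is mounted at the origin on the work surface. World frame = base frame: x ahead of the robot, y to its left, z up, the work surface at z = 0. Lengths are in m, angles in rad, forces in N, time in s.
With the tool pointing down it reaches from about 0.375 to 0.9 m from the base axis. Payload 3.1 kg.
Tool frame: the origin (TCP) lies on the centre line of the jaws, within the pads' length; the fingertips stand 19 mm ahead of it and the grasp point (between the pads) is the TCP; z points along the fingers, y is the line along which they close (so a half turn about z gives the same grasp; the last joint's range is limited). The gripper opens to 85 mm and grips with 20 to 120 N. Pads are 22 mm wide; open, the fingers measure 114 mm over their backs; the gripper's body (76 mm by 85 mm) begins 54 mm behind the grasp point. The pads swing forward as they close: fully open they stand 13 mm farther back than shut.
Start: joints at [-1.355, 0.527, 1.433, -0, 1.181, -0.178], TCP at [0.24, -0.577, 0.25] pointing down, gripper open.
Joint ranges: [-3.08, 3.08], [-0.75, 2.2], [0.22, 2.44], [-1.43, 4.57], [0, 2.65], [-2.85, 2.85]. Speed limits (rad/s): [2.79, 2.79, 3.14, 3.14, 3.14, 3.14].

### API

Orientations are given as a unit quaternion [x, y, z, w].
In Python, from station import * gives the robot as it stands.
- The arm moves only by the tool apply_moves, never from a script. Its argument "plan" is a list of rows, each a list of 7 numbers: the shift along the tool's x, y, z in m, then the turn, a rotation vector about the tool's x, y, z in rad, then the gripper command: -1 is fully open, 1 is shut, values between are in proportion. In form: [[dx, dy, dz, wx, wy, wz, jaw], ...]. A call has 1 to 8 rows; each row shifts and turns the commanded pose from where the row before left it, along the tool's axes as they then stand; what a row does not reach is not made up. A row lasts 1/8 s, in which the tool goes at most 62.5 mm and 10.7 degrees, less where a joint would pass 70% of its speed; a pose out of reach is approached as far as the arm can. A call is refused whole if a number of a shift passes 0.0625 or a number of a turn 0.188, either way. A call with a gripper value outside its range is refused whole. The fingers move at their own pace and stop on an object; "force" is the grip in N (left out, the last holds). Time passes only in rows, so rows that do not move let the fingers close. It gives the time, the measured TCP pose, the force, the opening and the grip force at its end, in the units of the state.
- sense(): the state, without advancing time (a new reading comes with each control period).
- snapshot(name): name is "scene" or "top" or "wrist"; returns the picture (480x640x3 uint8, red, green, blue); there is no depth.
- calibration(name): a dict with "camera_matrix" (3x3 intrinsics, pixels), "k1" (the pictures are not rectified: a ray, as slopes to the right and down, at radius r is drawn at 1 + k1 r^2 times it, then the intrinsics apply), "R" (3x3) and "t" (3): a world point X has camera coordinates R X + t; the wrist camera has in their place "mount" (4x4, takes a point from camera to tool coordinates, whose origin is the TCP and whose axes are the flange's). Camera axes: x right, y down, z forward; pixel columns grow to the right and rows downward; lengths in m; the calibration is good to about 2 mm. A picture is of the moment at which its call begins: read the wrist's pose just before it. calibration takes no time and is no camera call.
- sign_off(): hands the job in; it is judged then, once.
The state is a dict: "t": time; "q": joint angles; "qd": joint speeds; "tau": joint torques, N m; "tcp_pos": TCP position; "tool_rot": TCP orientation; "force": force on the tool from outside, world axes, zero at the start; "ft_torque": the same for the moment, N m; "finger_gap": opening from 0.0 (shut) to 1.0 (fully open); "gripper_force": force on a finger pad.
Only numpy, scipy, OpenCV 4.12 (cv2) and the standard library are available. Lean on these libraries where they do the work, as an engineer would, in place of code of your own. Each camera call takes 0.05 s, during which the arm holds its last target. There are 200 camera calls.

### The job

Use the orange hooked pick to pry the sprung retaining clip off the viewer's axle, carry the clip on the pick to the green parts tray and leave it lying inside, then hang the pick back on its brass fork. Then slide the white specimen wheel off the axle and stand it upright in the empty slot of the rack, the one with the green pad. Do not disturb the wheels already stored or the other things on the desk.

Things in the scene. Friction and masses are not known exactly. Their poses are not given: they have to be found in the camera images.
- axle (a point): Centre of the groove of the viewer's fixed level axle, 120 mm above the table. Axes are the viewer's: y along the axle towards its post, free end 19 mm away on the -y side; z up. Axle 33 mm in diameter, groove 26 mm, 11 mm wide. The base plate (15 mm thick) reaches 60 mm to -x. The 34 mm post, top 143 mm above the table, starts 72 mm along +y; a collar 52 mm in diameter starts at 42 mm.
- viewer_head (a point): Middle of the lower front edge of the viewer's black optics head, which overhangs axle and clip: 260 mm above the table, 20 mm to the viewer's -x of the axle. The head is 85 mm wide (viewer's y) and goes back 135 mm along +x and up 100 mm; a lens tube 40 mm behind this edge hangs 20 mm lower. So a tool pointing straight down does not fit over the clip's eye.
- clip_eye (a point): Centre of the round red pull eye of the sprung clip (95 mm long, 42 mm wide, 43 g): 6 mm wire, 24 mm clear inside. Clip axes: z from the ring out through the eye, y along the axle. Seated, z leans about 35 degrees from upright to the viewer's -x. Two sprung legs clasp the groove past its middle; 6 to 15 N along +z spreads them and it snaps free within 25 mm. About 29 mm beside the wheel's plate.
- clip_ring (a point): Centre of the ring part of the clip, 62 mm from the eye's centre along the clip's -z; on the axle's axis while the clip is seated. The leg tips (8 mm thick wire) reach 15 mm beyond this point along -z.
- wheel_center (a point): Centre of the plate of the loose white specimen wheel: 130 mm in diameter, 8 mm thick, about 0.14 kg, axis = its y. A black hub 52 mm in diameter stands out 22 mm on its -y face, towards the axle's free end. Bore 38 mm: on the axle the wheel hangs about 2.5 mm below the axle's axis. With the clip gone it comes off towards the viewer's -y (70 mm of travel).
- pick_grip (a point): Grip centre of the hooked pick's orange handle (22 mm along the pick's x, 14 mm along its y; it goes 38 mm above and 26 mm below this point). Pick axes: z along the shank up to the handle, y the way the hook's foot points. A steel collar, 34 mm in diameter, 6 mm thick, has its underside 32 mm below. Pick 158 mm long, 0.09 kg; it starts hung upright, collar on the fork's prongs.
- pick_hook (a point): Middle of the hook's foot: 114 mm below pick_grip along the pick's -z and 13 mm along its +y. The foot is a straight polished 6 mm bar, 26 mm long, leaving the lower end of the 6 mm shank along +y and rising 12 degrees to its open end, no lip: a part hung on it slides to the shank when the pick is upright, and slides off when the pick is tilted foot end down by 30 degrees or more.
- fork_seat (a point): Where the underside of the pick's collar belongs on the brass fork, 108 mm above the table, midway between the prongs. Prongs (8 mm square, 14 mm apart) run along the fork's x, open at the -x end, 39 mm from this point; a post, no higher than the prongs, is 34 mm away on the +x side. The pick slides out and in along x, lifted a few mm clear.
- free_slot (a point): Point on the table under the middle of the empty rack slot (green pad 50 x 22 mm). Rack axes: y across the slots (pitch 50 mm), x along the slot; a wheel standing here has its axis along y. Two rails, tops 20 mm up, 58 mm apart inside, carry it: the 130 mm wheel's centre then is 78 mm up. 6 mm tines 41 mm to either side along x leave a 14 mm slot, flared to 22 mm at their tops, 85 mm up.
- tray_in (a point): Centre of the inner floor of the green fixed parts tray, 4 mm above the table; inside 182 mm (x) by 202 mm (y), rim 22 mm above the table.
- stored_a: Blue stored wheel standing in a rack slot, 90 mm in diameter, 8 mm thick; origin at its centre. Leave it.
- stored_b: Yellow stored wheel, same size, in another slot. Leave it.
- jar: Glass jar, 66 mm in diameter, 85 mm tall; origin under its centre. Leave it.
- spray: White and green spray can, 52 mm in diameter, 190 mm tall; origin under its centre. Leave it.
- tin: Orange tin, 68 mm in diameter, 36 mm tall; origin under its centre. Leave it.
- water_cup: White cup, 64 mm in diameter, 70 mm tall; origin under its centre. Leave it.
- pencil_box: Red pencil box, 190 x 50 x 22 mm; origin under its centre. Leave it.
- fixative: White and red can, 60 mm in diameter, 160 mm tall; origin under its centre. Leave it.
Things that resemble listed ones, but are neither listed nor needed, are in the scene too. What is shaped like the part that bears wheel_center but brown or pink is not meant. There is more than one size of the part that bears fork_seat; the job needs the smaller.

How it is judged:
By the outcome, as a careful person would: the job done as asked, in the order asked, and still so for the second after the job is handed in, with the robot touching nothing.
It also fails if it takes over 72 s, if anything falls off the work surface, if the arm or the gripper's body presses on something with over 40 N, if the wrist force passes 120 N, or if a joint passes its speed limit or range.

## Working session

There is one attempt and no reset: what is moved stays moved. The work goes in short steps, Python scripts to look and compute and a tool call to move; the robot and the scene stay as the last step left them, time stands still between calls to the robot, and variables do not carry over. Pictures are saved under pics/ and viewed, at most 10 in all, crops included, and the job is handed in when it is done.

Besides the shell and the picture viewer there is one more tool, called after "Emit:" as name(argument=value, ...), one argument or row to a line, values as JSON. apply_moves: Moves the arm, as the interface text tells. Its arguments: {"type":"object","properties":{"plan":{"type":"array"},"force":{"type":"number"}},"required":["plan"]}

```bash
ls; mkdir -p pics; python3 - <<'E'
from station import *
import cv2,numpy as np
for n in ("scene","top"):
    im=snapshot(n); cv2.imwrite(f"pics/{n}0.png",im[:,:,::-1])
    c=calibration(n); print(n,c)
print(calibration("wrist")); s=sense(); print(s)
E
```

```text
pics
scene {'camera_matrix': array([[526.72449177,   0.        , 321.15092101],
       [  0.        , 526.72449177, 238.37050036],
       [  0.        ,   0.        ,   1.        ]]), 'k1': -0.11332671521312762, 'R': array([[ 0.75810277,  0.65202233,  0.01212706],
       [ 0.45909791, -0.52039904, -0.72000969],
       [-0.46315148,  0.55140885, -0.69385804]]), 't': array([-0.37253458, -0.08355088,  1.4020425 ])}
top {'camera_matrix': array([[555.68991457,   0.        , 324.79503391],
       [  0.        , 555.68991457, 234.24782382],
       [  0.        ,   0.        ,   1.        ]]), 'k1': -0.091576418502356, 'R': array([[-0.01047802, -0.99993889, -0.00352389],
       [-0.99000528,  0.01086945, -0.14061082],
       [ 0.14064054,  0.00201535, -0.99005867]]), 't': array([0.02796828, 0.48336023, 1.42162079])}
{'camera_matrix': array([[360.18244502,   0.        , 314.6873724 ],
       [  0.        , 360.18244502, 241.11801516],
       [  0.        ,   0.        ,   1.        ]]), 'k1': -0.022823541719725882, 'mount': array([[-8.41292366e-04, -9.59379035e-01, -2.82119052e-01,
         7
[... 249 characters left out ...]
     1.00000000e+00]])}
{'t': 0.1, 'q': array([-1.35549667e+00,  5.28385736e-01,  1.43377029e+00,  1.06634382e-05,
        1.18145917e+00, -1.78542857e-01]), 'qd': array([ 0.00059847, -0.00214404, -0.00246774, -0.00052455,  0.00018205,
       -0.00023038]), 'tau': array([-5.52498847e-06, -4.43303204e+01, -1.78586322e+01, -2.53939797e-04,
        3.91265057e-03, -5.41597231e-06]), 'tcp_pos': array([ 0.23970768, -0.57653327,  0.249425  ]), 'tool_rot': array([ 9.80673480e-01,  1.95648930e-01, -1.36546803e-05, -1.01119090e-03]), 'force': array([0.38373014, 0.52855559, 0.46561958]), 'ft_torque': array([-0.0274286 , -0.03702528,  0.06874823]), 'gripper_force': 0.0, 'finger_gap': 1.005469098802305}
```

View pics/scene0.png

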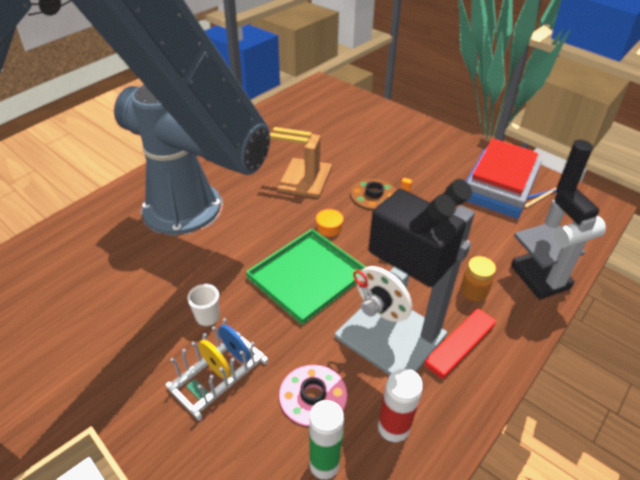

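View pics/top0.png

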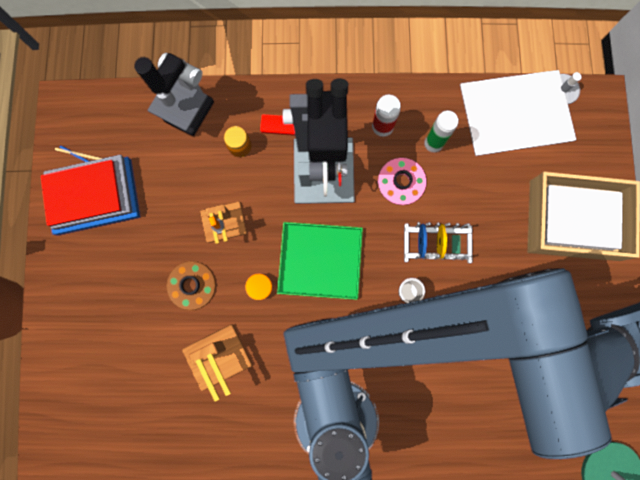

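```bash
cat > h.py <<'E'
from station import *
import cv2,numpy as np
from scipy.spatial.transform import Rotation as Ro
np.set_printoptions(precision=4,suppress=True)
def cam(n,s=None):
    c=calibration(n)
    if n!="wrist": return c["camera_matrix"],c["k1"],np.array(c["R"]),np.array(c["t"])
    s=s or sense(); T=np.eye(4); T[:3,:3]=Ro.from_quat(s["tool_rot"]).as_matrix(); T[:3,3]=s["tcp_pos"]
    M=np.linalg.inv(T@c["mount"]); return c["camera_matrix"],c["k1"],M[:3,:3],M[:3,3]
def proj(C,X):
    K,k,R,t=C; p=np.atleast_2d(X)@R.T+t; p=p[:,:2]/p[:,2:]; p=p*(1+k*(p**2).sum(1,keepdims=True)); return p@K[:2,:2].T+K[:2,2]
def ray(C,uv):
    K,k,R,t=C; p=cv2.undistortPoints(np.array(uv,float).reshape(-1,1,2),K,np.array([k,0,0,0,0.])).reshape(-1,2)
    d=np.c_[p,np.ones(len(p))]@R; return -R.T@t, d/np.linalg.norm(d,axis=1,keepdims=True)
def onz(C,uv,z):
    o,d=ray(C,uv); return o+d*((z-o[2])/d[:,2:])
def onplane(C,uv,p0,n):
    o,d=ray(C,uv); return o+d*(((p0-o)@n)/(d@n))[:,None]
def tri(L):  # [(C,uv),...]
    A=np.zeros((3,3));b=np.zeros(3)
    for C,uv in L:
        o,d=ray(C,uv); P=np.eye(3)-np.outer(d[0],d[0]); A+=P;b+=P@o
    X=np.linalg.solve(A,b); return X,[np.round(proj(C,X)[0]-uv,1) for C,uv in L]
def pose(): 
    s=sense(); return np.array(s["tcp_pos"]),Ro.from_quat(s["tool_rot"])
def rows(tp,tR,n=None,cur=None):
    """equal rows, tool axes, from cur pose to target"""
    p,R=cur or pose(); w=(R.inv()*tR).as_rotvec()
    k=n or int(max(np.ceil(np.linalg.norm(tp-p)/.06),np.ceil(np.linalg.norm(w)/.18),1))
    out=[]
    for i in range(k):
        Ri=R*Ro.from_rotvec(w*i/k); out.append(np.r_[Ri.inv().apply((tp-p)/k),w/k])
    print("rows",k); print(np.array(out).round(4).tolist())
def crop(im,x,y,w,h,W,H): return cv2.resize(im[y:y+h,x:x+w],(W,H),interpolation=cv2.INTER_CUBIC)
E
python3 - <<'E'
from h import *
t=cv2.imread("pics/top0.png");s=cv2.imread("pics/scene0.png")
a=np.hstack([crop(t,280,75,90,135,200,300),crop(t,190,190,70,70,300,300),crop(t,395,210,90,90,300,300)])
b=np.hstack([crop(s,330,180,140,140,400,300)[:, :400],crop(s,155,310,120,90,400,300)])
cv2.imwrite("pics/m1.png",np.vstack([a,b]))
E
```

```text
(no output)
```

View pics/m1.png

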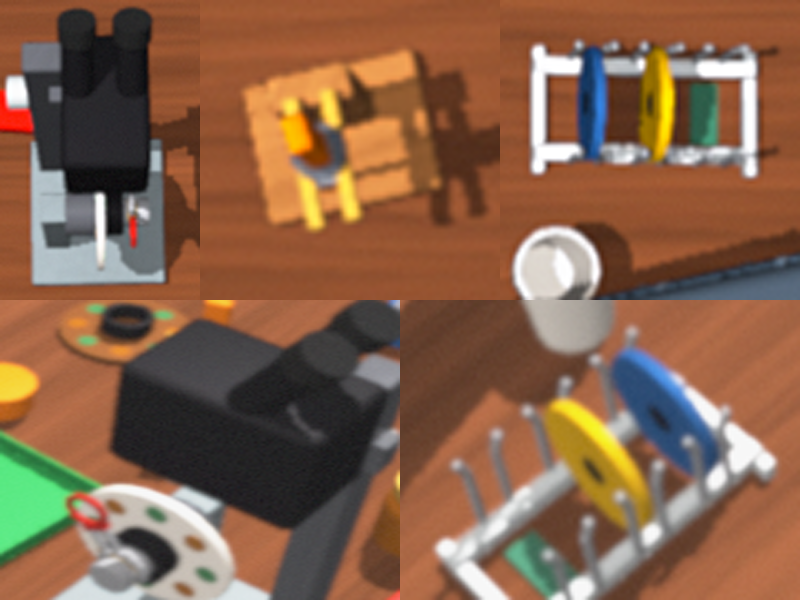

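```bash
python3 - <<'E'
from h import *
T=cam("top");S=cam("scene")
t=cv2.imread("pics/top0.png");s=cv2.imread("pics/scene0.png")
ht=cv2.cvtColor(t,cv2.COLOR_BGR2HSV);hs=cv2.cvtColor(s,cv2.COLOR_BGR2HSV)
print("cam pos",ray(T,[[0,0]])[0],ray(S,[[0,0]])[0])
def blob(h,lo,hi,box):
    m=cv2.inRange(h,np.array(lo),np.array(hi)); z=np.zeros_like(m);x,y,w,hh=box; z[y:y+hh,x:x+w]=m[y:y+hh,x:x+w]
    ys,xs=np.nonzero(z); return np.c_[xs,ys].astype(float)
# tray
for nm,h,C,box in (("top",ht,T,(260,200,120,120)),("scene",hs,S,(230,210,150,120))):
    p=blob(h,(50,120,60),(75,255,255),box); r=cv2.minAreaRect(p.astype(np.float32)); 
    print("tray",nm,len(p),onz(C,cv2.boxPoints(r),.022))
# green pad
p=blob(ht,(60,80,40),(90,255,200),(440,225,30,35)); r=cv2.minAreaRect(p.astype(np.float32)); print("pad",len(p),onz(T,[p.mean(0)],0.001),onz(T,cv2.boxPoints(r),.001))
# yellow, blue centroid
for nm,lo,hi in (("yel",(22,150,100),(32,255,255)),("blue",(100,150,60),(120,255,255))):
    p=blob(ht,lo,hi,(410,215,60,50)); vx=cv2.fitLine(p.astype(np.float32),cv2.DIST_L2,0,.01,.01).ravel(); a=vx[2:]+vx[:2]*15;b=vx[2:]-vx[:2]*15
    P=onz(T,[a,b],.07); d=P[0]-P[1]; print(nm,len(p),onz(T,[p.mean(0)],.08),"dir deg",np.degrees(np.arctan2(d[1],d[0])))
# red eye
pt=blob(ht,(0,150,90),(6,255,255),(333,160,15,35));ps=blob(hs,(0,140,90),(6,255,255),(350,262,22,32))
print("eye",len(pt),len(ps),pt.mean(0),ps.mean(0),(ps.min(0)+ps.max(0))/2,tri([(T,(pt.min(0)+pt.max(0))/2),(S,(ps.min(0)+ps.max(0))/2)]))
# rack rails: white
p=blob(ht,(0,0,170),(180,60,255),(400,218,80,50)); r=cv2.minAreaRect(p.astype(np.float32)); print("rack",onz(T,cv2.boxPoints(r),.02))
# viewer base plate front edge corners from top: mosaic->px
q=np.array([(32,283),(165,283),(165,140),(32,140)])/np.array([200/90,300/135])+[280,75]; print("base",q,onz(T,q,.015))
# fork prongs
q=np.array([(291,100),(312,225),(330,95),(352,217)],float); q=(q-[200,0])/4.286+[190,190]; P=onz(T,q,.108); print("prongs",P)
E
```

```text
cam pos [0.2789 0.0198 1.4756] [ 0.9701 -0.5737  0.9172]
tray top 5774 [[ 0.3317  0.1499  0.022 ]
 [ 0.5219  0.1357  0.022 ]
 [ 0.5033 -0.0782  0.022 ]
 [ 0.3138 -0.0604  0.022 ]]
tray scene 5809 [[ 0.3166 -0.065   0.022 ]
 [ 0.3119  0.2083  0.022 ]
 [ 0.5268  0.1227  0.022 ]
 [ 0.5096 -0.1157  0.022 ]]
pad 130 [[ 0.4581 -0.3287  0.001 ]] [[ 0.4825 -0.3194  0.001 ]
 [ 0.4823 -0.3384  0.001 ]
 [ 0.4336 -0.3362  0.001 ]
 [ 0.4339 -0.3173  0.001 ]]
yel 239 [[ 0.4569 -0.2741  0.08  ]] dir deg -3.6032621636538193
blue 200 [[ 0.4585 -0.2249  0.08  ]] dir deg -2.6424419144813442
eye 33 74 [339.2121 178.3333] [361.5676 280.0676] [360.5 278.5] (array([ 0.5993, -0.0134,  0.17  ]), [array([0.1, 0.1]), array([ 0.2, -0. ])])
rack [[ 0.5135 -0.1879  0.02  ]
 [ 0.5117 -0.3676  0.02  ]
 [ 0.4074 -0.3627  0.02  ]
 [ 0.4096 -0.1848  0.02  ]]
base [[294.4  202.35]
 [354.25 202.35]
 [354.25 138.  ]
 [294.4  138.  ]] [[ 0.5735  0.1033  0.015 ]
 [ 0.5718 -0.0569  0.015 ]
 [ 0.7508 -0.0604  0.015 ]
 [ 0.7527  0.103   0.015 ]]
prongs [[0.5293 0.3072 0.108 ]
 [0.4554 0.2935 0.108 ]
 [0.532  0.2842 0.108 ]
 [0.4598 0.2702 0.108 ]]
```

```bash
cat >> h.py <<'E'
def att(yaw,tilt=0,flip=True):
    """tool down, tool x at yaw (deg) for tilt 0; flip: tool x points back. tilt: tool z leans towards heading yaw"""
    h=np.radians(yaw);f=np.array([np.cos(h),np.sin(h),0]);a=np.radians(tilt)
    z=np.sin(a)*f-np.cos(a)*np.array([0,0,1]); x=-(np.cos(a)*f+np.sin(a)*np.array([0,0,1])) if flip else np.cos(a)*f+np.sin(a)*np.array([0,0,1])
    return Ro.from_matrix(np.c_[x,np.cross(z,x),z])
E
python3 - <<'E'
from h import *
p,R=pose()
# turning sense: total yaw change via tool z rotation
R1=R*Ro.from_euler('z',-1.5); print(R1.as_matrix()[:,0],att(10).as_matrix()[:,0])
R1=R*Ro.from_euler('z',1.5);print(R1.as_matrix()[:,0])
w1=np.array([.47,-.1,.37])
Rm=R*Ro.from_euler('z',-1.4)
rows(w1,Rm,10,(p,R)); rows(np.array([.45,.28,.28]),att(10),10,(w1,Rm))
E
```

```text
[-0.3175  0.9483  0.002 ] [-0.9848 -0.1736 -0.    ]
[ 0.4481 -0.894  -0.002 ]
rows 10
[[0.0396, -0.0352, -0.012, -0.0, 0.0, -0.14], [0.0441, -0.0293, -0.012, -0.0, 0.0, -0.14], [0.0477, -0.0229, -0.012, -0.0, 0.0, -0.14], [0.0505, -0.016, -0.012, -0.0, 0.0, -0.14], [0.0522, -0.0088, -0.012, -0.0, 0.0, -0.14], [0.0529, -0.0014, -0.012, -0.0, 0.0, -0.14], [0.0526, 0.006, -0.012, -0.0, 0.0, -0.14], [0.0513, 0.0132, -0.012, -0.0, 0.0, -0.14], [0.0489, 0.0203, -0.012, -0.0, 0.0, -0.14], [0.0456, 0.0269, -0.012, -0.0, 0.0, -0.14]]
rows 10
[[0.0375, 0.0065, 0.0091, 0.0002, -0.0002, -0.1522], [0.0361, 0.0121, 0.0091, 0.0002, -0.0002, -0.1522], [0.0338, 0.0174, 0.0091, 0.0002, -0.0002, -0.1522], [0.0308, 0.0223, 0.0091, 0.0002, -0.0002, -0.1522], [0.0271, 0.0267, 0.009, 0.0002, -0.0002, -0.1522], [0.0227, 0.0305, 0.009, 0.0002, -0.0002, -0.1522], [0.0178, 0.0336, 0.009, 0.0002, -0.0002, -0.1522], [0.0125, 0.0359, 0.009, 0.0002, -0.0002, -0.1522], [0.0069, 0.0374, 0.009, 0.0002, -0.0002, -0.1522], [0.0012, 0.038, 0.009, 0.0002, -0.0002, -0.1522]]
```

Emit:
apply_moves(
  plan=[
    [0.04, -0.035, -0.012, 0, 0, -0.14, -1],
    [0.044, -0.029, -0.012, 0, 0, -0.14, -1],
    [0.048, -0.023, -0.012, 0, 0, -0.14, -1],
    [0.0505, -0.016, -0.012, 0, 0, -0.14, -1],
    [0.052, -0.009, -0.012, 0, 0, -0.14, -1],
    [0.053, -0.001, -0.012, 0, 0, -0.14, -1],
    [0.0525, 0.006, -0.012, 0, 0, -0.14, -1],
    [0.051, 0.013, -0.012, 0, 0, -0.14, -1],
  ],
)

```text
t: 1.1
tcp_pos: [0.4249, -0.1945, 0.3465]
tool_rot: [0.725, 0.688, 0.0, -0.0]
force: [0.6, -0.4, 0.4]
finger_gap: 1.001
gripper_force: 0.0
```

Emit:
apply_moves(
  plan=[
    [0.049, 0.02, -0.012, 0, 0, -0.14, -1],
    [0.0455, 0.027, -0.012, 0, 0, -0.14, -1],
    [0.0375, 0.0065, 0.009, 0, 0, -0.152, -1],
    [0.036, 0.012, 0.009, 0, 0, -0.152, -1],
    [0.034, 0.0175, 0.009, 0, 0, -0.152, -1],
    [0.031, 0.022, 0.009, 0, 0, -0.152, -1],
    [0.027, 0.027, 0.009, 0, 0, -0.152, -1],
    [0.023, 0.0305, 0.009, 0, 0, -0.152, -1],
  ],
)

```text
t: 2.1
tcp_pos: [0.4578, 0.1286, 0.3158]
tool_rot: [0.214, 0.977, -0.0, -0.0]
force: [0.1, 0.4, 0.3]
finger_gap: 0.995
gripper_force: 0.0
```

Emit:
apply_moves(
  plan=[
    [0.018, 0.0335, 0.009, 0, 0, -0.152, -1],
    [0.0125, 0.036, 0.009, 0, 0, -0.152, -1],
    [0.007, 0.0375, 0.009, 0, 0, -0.152, -1],
    [0.001, 0.038, 0.009, 0, 0, -0.152, -1],
    [0, 0, 0, 0, 0, 0, -1],
  ],
)

```text
t: 2.72
tcp_pos: [0.4493, 0.2813, 0.2791]
tool_rot: [-0.088, 0.996, -0.0, -0.001]
force: [-1.3, -1.0, 0.2]
finger_gap: 1.002
gripper_force: 0.0
```

```bash
python3 - <<'E'
from h import *
s=sense(); im=snapshot("wrist")[:,:,::-1]; cv2.imwrite("pics/w1.png",im); import pickle; pickle.dump(s,open("w1.pkl","wb"))
print(s["t"],s["q"],s["tcp_pos"],Ro.from_quat(s["tool_rot"]).as_matrix()); C=cam("wrist",s)
print(proj(C,[[.496,.289,.14],[.496,.289,.026],[.496,.289,.108]]))
E
```

```text
2.725 [ 0.3482  0.3653  1.634   0.0004  1.1444 -1.3985] [0.4493 0.2813 0.2791] [[-0.9846 -0.1748 -0.0022]
 [-0.1748  0.9846 -0.0004]
 [ 0.0022 -0.0001 -1.    ]]
[[314.8079 289.8057]
 [314.7259 247.3822]
 [314.7792 274.9509]]
```

View pics/w1.png

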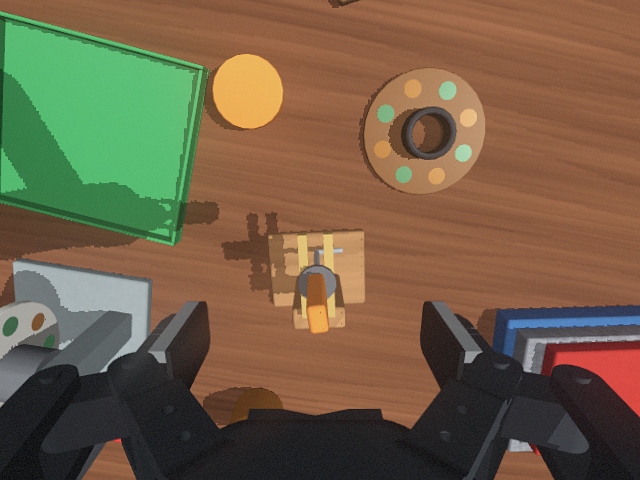

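```bash
python3 - <<'E'
from h import *
import pickle
s=pickle.load(open("w1.pkl","rb"));C=cam("wrist",s);im=cv2.imread("pics/w1.png");h=cv2.cvtColor(im,cv2.COLOR_BGR2HSV)
print("prong ends z.108",onz(C,[[303.5,235],[328.5,234.5],[304.5,320],[330,262]],.108))
def m(lo,hi,b):
    z=cv2.inRange(h[b[1]:b[3],b[0]:b[2]],np.array(lo),np.array(hi)); ys,xs=np.nonzero(z); return np.c_[xs+b[0],ys+b[1]].astype(np.float32)
col=m((90,10,60),(130,90,190),(295,260,340,305)); print("collar",len(col),col.min(0),col.max(0))
o=m((5,190,150),(17,255,255),(295,255,340,340)); print("handle",len(o),o.min(0),o.max(0),cv2.minAreaRect(o))
top=o[o[:,1]>318]; print(top.min(0),top.max(0))
print("handle top @.178",onz(C,[[316.5,333],[318,306],[307,320],[328,320]],.178))
print("collar c @.111",onz(C,[[317.5,283]],.111), "foot end",onz(C,[[342,250.5],[318,252]],.026))
E
```

```text
prong ends z.108 [[0.4617 0.2732 0.108 ]
 [0.4576 0.2941 0.108 ]
 [0.5412 0.2874 0.108 ]
 [0.4818 0.3    0.108 ]]
collar 4 [328. 293.] [331. 296.]
handle 4 [323. 278.] [327. 313.] ((325.3102111816406, 295.46453857421875), (35.22782897949219, 0.6245062351226807), 83.48019409179688)Traceback (most recent call last):
  File "<stdin>", line 9, in <module>
    return umr_minimum(a, axis, None, out, keepdims, initial, where)
ValueError: zero-size array to reduction operation minimum which has no identity
```

```bash
python3 - <<'E'
from h import *
import pickle
s=pickle.load(open("w1.pkl","rb"));C=cam("wrist",s);im=cv2.imread("pics/w1.png")
X=np.array([.4975,.2905,0])
print("pred handle top,grip,collar,hookbase",proj(C,X+np.array([[0,0,.178],[0,0,.14],[0,0,.111],[0,0,.026]])))
print("foot",onz(C,[[343,250.5],[318,252]],.026))
print("collar c",onz(C,[[317.5,282]],.112))
h=cv2.cvtColor(im,cv2.COLOR_BGR2HSV)
print(h[320:334,317].tolist(), h[325,300:332,:].tolist())
cv2.imwrite("pics/w1c.png",crop(im,260,220,120,120,600,600))
E
```

```text
pred handle top,grip,collar,hookbase [[316.5958 314.4122]
 [316.3318 291.8127]
 [316.1713 278.0724]
 [315.83   248.8895]]
foot [[0.4941 0.3203 0.026 ]
 [0.5006 0.2935 0.026 ]]
collar c [[0.5005 0.2922 0.112 ]]
[[17, 165, 236], [17, 164, 237], [17, 165, 236], [17, 164, 236], [17, 162, 237], [18, 164, 236], [17, 161, 237], [17, 163, 236], [17, 167, 235], [17, 164, 236], [18, 165, 236], [16, 166, 239], [14, 172, 224], [12, 158, 178]] [[14, 121, 202], [15, 122, 203], [15, 120, 206], [15, 119, 207], [15, 119, 210], [15, 120, 210], [15, 118, 210], [15, 118, 210], [15, 132, 179], [14, 173, 187], [14, 178, 214], [14, 173, 235], [17, 169, 237], [17, 165, 237], [17, 166, 235], [17, 165, 236], [17, 165, 236], [18, 164, 236], [17, 162, 237], [17, 162, 237], [17, 162, 237], [18, 161, 236], [18, 164, 236], [18, 163, 236], [18, 164, 236], [17, 166, 236], [16, 164, 238], [15, 173, 237], [14, 182, 191], [15, 125, 202], [15, 118, 206], [15, 121, 205]]
```

View pics/w1c.png

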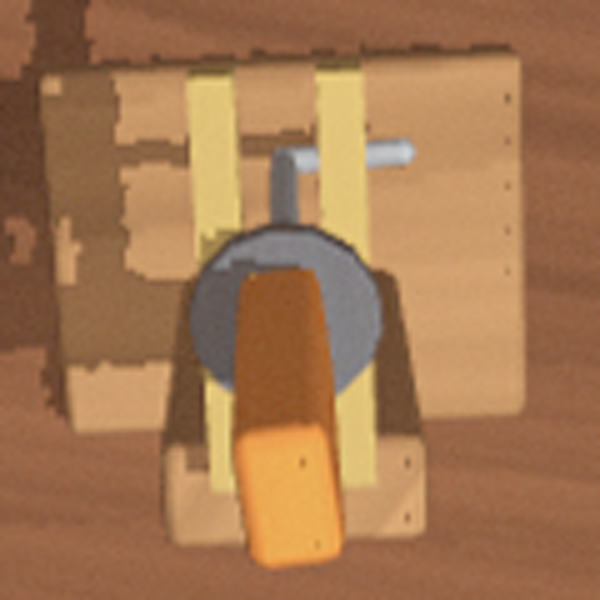

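Emit:
apply_moves(
  plan=[
    [-0.026, 0, 0.02, 0, 0, -0.035, -1],
    [-0.026, 0.001, 0.03, 0, 0, -0.035, -1],
    [0, 0, 0.045, 0, 0, 0, -1],
    [0, 0, 0.041, 0, 0, 0, -1],
    [0, 0, 0, 0, 0, 0, -0.5],
    [0, 0, 0, 0, 0, 0, 1],
    [0, 0, 0, 0, 0, 0, 1],
    [0, 0, 0, 0, 0, 0, 1],
  ],
  force=70,
)

```text
t: 3.78
tcp_pos: [0.5022, 0.2906, 0.1462]
tool_rot: [-0.121, 0.993, 0.0, 0.002]
force: [0.3, -2.3, 10.2]
finger_gap: 0.153
gripper_force: 68.5
```

```bash
python3 - <<'E'
from h import *
s=sense();print(s["t"],s["tcp_pos"],Ro.from_quat(s["tool_rot"]).as_matrix(),s["finger_gap"],s["gripper_force"],s["force"])
im=snapshot("wrist")[:,:,::-1]; cv2.imwrite("pics/w2.png",im)
E
```

```text
3.775 [0.5022 0.2906 0.1462] [[-0.9708 -0.2398  0.0034]
 [-0.2398  0.9708  0.0012]
 [-0.0036  0.0003 -1.    ]] 0.15313435120061056 68.47316265106201 [ 0.3078 -2.313  10.2328]
```

Emit:
apply_moves(
  plan=[
    [0, 0, -0.006, 0, 0, 0, 1],
    [0, 0, -0.005, 0, 0, 0, 1],
    [0.018, 0.001, 0, 0, 0, 0, 1],
    [0.026, 0.002, 0, 0, 0, 0, 1],
    [0.027, 0.002, 0, 0, 0, 0, 1],
    [0, 0, -0.05, 0, 0, 0, 1],
    [0, 0, -0.05, 0, 0, 0, 1],
    [0, 0, 0, 0, 0, 0, 1],
  ],
  force=90,
)

```text
t: 4.82
tcp_pos: [0.4335, 0.2792, 0.2594]
tool_rot: [-0.121, 0.993, 0.001, 0.005]
force: [0.7, 0.4, -0.9]
finger_gap: 0.153
gripper_force: 87.7
```

```bash
python3 - <<'E'
from h import *
import pickle
s=sense();p,R=pose();print(s["t"],p,R.as_matrix()[:,2],s["finger_gap"],s["force"])
im=snapshot("wrist")[:,:,::-1]; cv2.imwrite("pics/w3.png",im); pickle.dump(s,open("w3.pkl","wb")); t2=snapshot("top")[:,:,::-1]; sc=snapshot("scene")[:,:,::-1]
C=cam("wrist",s)
print(proj(C,p+R.apply([[0,0,.12],[0,.013,.12],[0,.026,.117]])), proj(cam("scene"),p+R.apply([[0,0,0],[0,0,.12],[0,.026,.117]])))
cv2.imwrite("pics/m2.png",np.hstack([crop(im,220,200,200,280,400,560),crop(sc,330,60,140,196,400,560)]))
w=np.array([.43,-.041,.30]);Rm=att(3,24)
rows(w,Rm,7,(p,R)); rows(np.array([.530,-.041,.268]),att(0,35),3,(w,Rm))
E
```

```text
4.825 [0.4335 0.2792 0.2594] [ 0.0092  0.0034 -1.    ] 0.15295320577387947 [ 0.7166  0.4374 -0.8548]
[[315.6473 238.9754]
 [334.0016 238.958 ]
 [352.7805 240.1235]] [[384.1002 141.8249]
 [379.9719 184.1281]
 [384.0997 177.2809]]
rows 7
[[0.0114, -0.0443, -0.006, 0.006, -0.0583, 0.0267], [0.0099, -0.0446, -0.0063, 0.006, -0.0583, 0.0267], [0.0083, -0.0449, -0.0066, 0.006, -0.0583, 0.0267], [0.0067, -0.0451, -0.0067, 0.006, -0.0583, 0.0267], [0.0051, -0.0453, -0.0068, 0.006, -0.0583, 0.0267], [0.0035, -0.0455, -0.0068, 0.006, -0.0583, 0.0267], [0.0019, -0.0456, -0.0067, 0.006, -0.0583, 0.0267]]
rows 3
[[-0.0261, -0.0017, 0.0233, 0.0086, -0.064, 0.0152], [-0.0246, -0.0012, 0.0249, 0.0086, -0.064, 0.0152], [-0.0229, -0.0006, 0.0264, 0.0086, -0.064, 0.0152]]
```

View pics/m2.png

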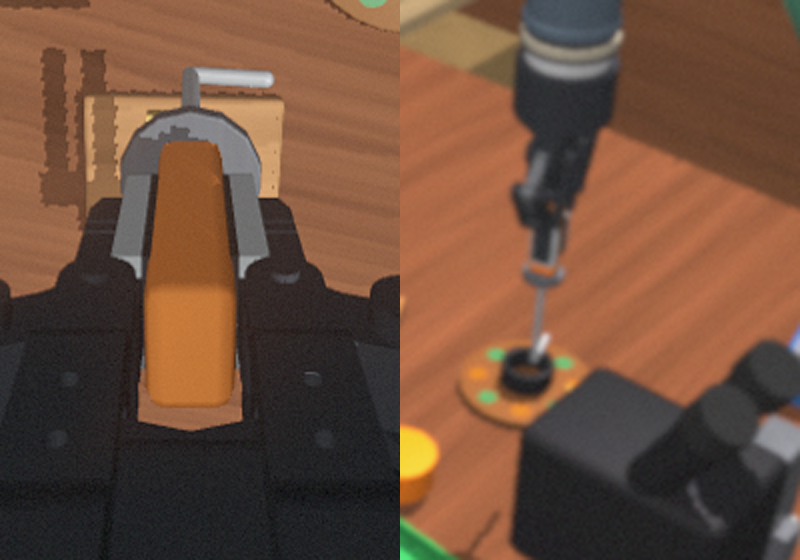

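Emit:
apply_moves(
  plan=[
    [0.0115, -0.044, -0.006, 0.006, -0.058, 0.027, 1],
    [0.01, -0.0445, -0.0065, 0.006, -0.058, 0.027, 1],
    [0.0085, -0.045, -0.0065, 0.006, -0.058, 0.027, 1],
    [0.0065, -0.045, -0.0065, 0.006, -0.058, 0.027, 1],
    [0.005, -0.0455, -0.007, 0.006, -0.058, 0.027, 1],
    [0.0035, -0.0455, -0.007, 0.006, -0.058, 0.027, 1],
    [0.002, -0.0455, -0.0065, 0.006, -0.058, 0.027, 1],
    [0, 0, 0, 0, 0, 0, 1],
  ],
)

```text
t: 5.98
tcp_pos: [0.4264, -0.045, 0.2959]
tool_rot: [-0.021, 0.979, 0.003, 0.201]
force: [0.8, 0.5, -1.7]
finger_gap: 0.154
gripper_force: 88.1
```

```bash
python3 - <<'E'
from h import *
import pickle
s=sense();p,R=pose();print(s["t"],s["q"],p,R.as_matrix()[:,2])
rows(np.array([.523,-.041,.268]),att(0,35),3)
C=cam("wrist",s);im=snapshot("wrist")[:,:,::-1]; cv2.imwrite("pics/w4.png",im);pickle.dump(s,open("w4.pkl","wb"))
h=cv2.cvtColor(im,cv2.COLOR_BGR2HSV); print(proj(C,[[.599,-.013,.17],[.635,-.013,.12]]))
m=cv2.inRange(h,np.array((0,150,80)),np.array((6,255,255)))
n,l,st,ce=cv2.connectedComponentsWithStats(m)
for i in range(1,n):
    if st[i,4]>30: print(st[i],ce[i])
E
```

```text
5.975 [-0.5071  0.0608  2.0896  0.3363  0.6677 -2.3512] [ 0.4264 -0.045   0.2959] [ 0.3938  0.015  -0.9191]
rows 3
[[-0.026, -0.0, 0.0212, 0.0063, -0.0686, 0.0124], [-0.0244, 0.0004, 0.023, 0.0063, -0.0686, 0.0124], [-0.0228, 0.0009, 0.0246, 0.0063, -0.0686, 0.0124]]
[[341.2033 329.9641]
 [335.9756 312.9937]]
[427 314  30  29 628] [441.5064 327.2309]
[225 320  34  29 641] [239.5569 332.8066]
```

View pics/w4.png

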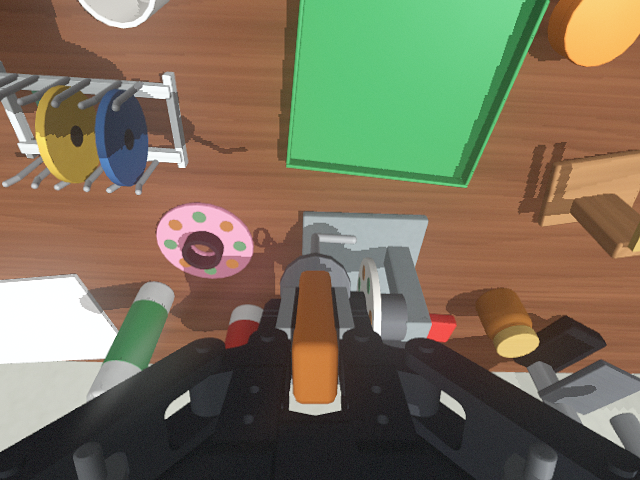

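Emit:
apply_moves(
  plan=[
    [-0.026, -0.003, 0.021, 0.006, -0.0685, 0.0125, 1],
    [-0.0245, -0.004, 0.023, 0.006, -0.0685, 0.0125, 1],
    [-0.023, -0.004, 0.0245, 0.006, -0.0685, 0.0125, 1],
    [0, 0, 0, 0, 0, 0, 1],
    [0, 0, 0, 0, 0, 0, 1],
  ],
)

```text
t: 6.65
tcp_pos: [0.5235, -0.0474, 0.2689]
tool_rot: [-0.005, 0.954, 0.002, 0.3]
force: [-0.5, -0.5, -0.0]
finger_gap: 0.157
gripper_force: 88.0
```

```bash
python3 - <<'E'
from h import *
import pickle
s=sense();p,R=pose();print(s["t"],s["q"],p,R.as_matrix())
C=cam("wrist",s);im=snapshot("wrist")[:,:,::-1]; cv2.imwrite("pics/w5.png",im);pickle.dump(s,open("w5.pkl","wb"))
sc=snapshot("scene")[:,:,::-1];cv2.imwrite("pics/s5.png",sc)
H=p+R.apply([[0,0,.12],[0,.013,.12],[0,.026,.117]])
E=np.array([.599,-.013,.17]);print("hook",H,"w",proj(C,H),proj(C,E),"s",proj(cam("scene"),H),proj(cam("scene"),E))
cv2.imwrite("pics/m3.png",np.hstack([crop(im,250,180,160,160,400,400),crop(sc,320,220,100,100,400,400)]))
E
```

```text
6.65 [-0.4417  0.239   2.0742  0.7764  0.3676 -2.6921] [ 0.5235 -0.0474  0.2689] [[-0.8198 -0.0118  0.5726]
 [-0.0089  0.9999  0.0078]
 [-0.5726  0.0013 -0.8198]]
hook [[ 0.5922 -0.0465  0.1706]
 [ 0.5921 -0.0335  0.1706]
 [ 0.5902 -0.0205  0.1731]] w [[315.4419 238.3656]
 [333.8881 238.349 ]
 [352.7592 239.5139]] [[361.675 243.955]] s [[346.9252 286.3335]
 [351.1765 282.3512]
 [354.7202 277.1207]] [[360.7055 278.2714]]
```

View pics/m3.png

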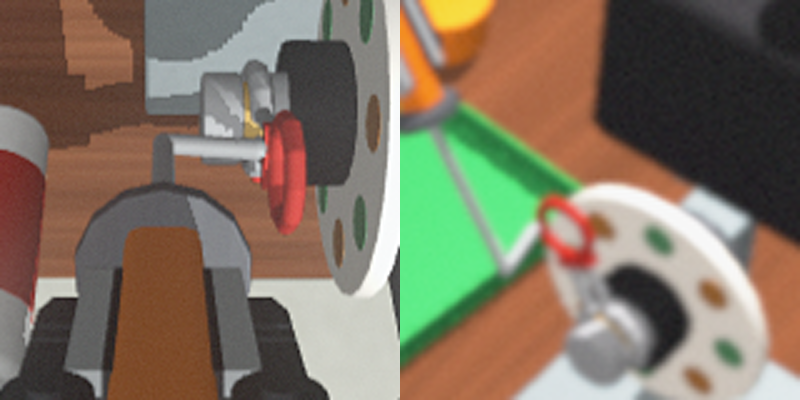

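```bash
python3 - <<'E'
from h import *
import pickle
s=pickle.load(open("w5.pkl","rb"));C=cam("wrist",s)
E,r=tri([(C,(363.5,248.5)),(cam("scene"),(361.2,278)),(cam("top"),(339,178.5))]);print(E,r)
R=att(0,26)
print("tz",R.as_matrix()[:,2])
def tcp(h): return h-R.apply([0,.013,.12])
pre=tcp(E+[0,-.033,0]); print("pre",pre); rows(pre,R,2)
E
```

```text
[ 0.5998 -0.0127  0.1724] [array([-1.3, -1.2]), array([ 0. , -0.4]), array([-0.2, -0.3])]
tz [ 0.4384  0.     -0.8988]
pre [ 0.5472 -0.0587  0.2803]
rows 2
[[-0.0125, -0.0054, 0.0025, 0.0026, 0.0792, 0.0045], [-0.0127, -0.0053, 0.0015, 0.0026, 0.0792, 0.0045]]
```

Emit:
apply_moves(
  plan=[
    [0, -0.011, 0, 0, 0, 0, 1],
    [-0.0125, 0, 0.0025, 0.0025, 0.079, 0.0045, 1],
    [-0.0125, 0, 0.0015, 0.0025, 0.079, 0.0045, 1],
    [0, 0, 0, 0, 0, 0, 1],
    [0, 0, 0, 0, 0, 0, 1],
  ],
)

```text
t: 7.38
tcp_pos: [0.545, -0.0589, 0.2789]
tool_rot: [-0.001, 0.973, 0.002, 0.232]
force: [-0.5, 0.5, -0.6]
finger_gap: 0.152
gripper_force: 88.0
```

```bash
cat > st.py <<'E'
from h import *
s=sense();p,R=pose();print(s["t"],"q",s["q"],"p",p,"\nx,z",R.as_matrix()[:,0],R.as_matrix()[:,2],"F",s["force"],s["finger_gap"])
H=p+R.apply([0,.013,.12]);print("hookmid",H)
E
python3 st.py; python3 - <<'E'
from h import *
p,R=pose();R2=att(0,26);H=p+R.apply([0,.013,.12]);E=np.array([.5998,-.0125,.172])
rows(E+[0,.003,0]-R2.apply([0,.013,.12]),R2,3)
E
```

```text
7.375 q [-0.4077  0.2596  1.913   0.3505  0.5641 -2.2387] p [ 0.545  -0.0589  0.2789] 
x,z [-0.8924 -0.0001 -0.4513] [ 0.4513  0.0051 -0.8924] F [-0.5121  0.4875 -0.608 ] 0.15225977718229547
hookmid [ 0.5991 -0.0453  0.1719]
rows 3
[[-0.0008, 0.0121, 0.0001, 0.0017, 0.0048, 0.0001], [-0.0008, 0.0121, 0.0001, 0.0017, 0.0048, 0.0001], [-0.0008, 0.0121, 0.0, 0.0017, 0.0048, 0.0001]]
```

Hook is in line; insert along +y.

Emit:
apply_moves(
  plan=[
    [-0.0005, 0.01, 0, 0, 0, 0, 1],
    [-0.0005, 0.01, 0, 0, 0, 0, 1],
    [-0.0005, 0.01, 0, 0, 0, 0, 1],
    [0, 0.006, 0, 0, 0, 0, 1],
    [0, 0, 0, 0, 0, 0, 1],
  ],
)

```text
t: 8.0
tcp_pos: [0.5474, -0.0224, 0.2802]
tool_rot: [-0.001, 0.973, 0.002, 0.232]
force: [0.2, 0.1, -0.6]
finger_gap: 0.151
gripper_force: 88.0
```

```bash
python3 st.py; python3 - <<'E'
from h import *
sc=snapshot("scene")[:,:,::-1];im=snapshot("wrist")[:,:,::-1]
cv2.imwrite("pics/m4.png",np.hstack([crop(im,250,180,160,160,400,400),crop(sc,320,220,100,100,400,400)]))
R=pose()[1]; d=np.array([-.574,0,.819]); print("pull in tool",R.inv().apply(d))
E
```

```text
8.0 q [-0.3217  0.2556  1.9145  0.2887  0.5433 -2.1106] p [ 0.5474 -0.0224  0.2802] 
x,z [-0.8921 -0.0017 -0.4519] [ 0.4519  0.0045 -0.8921] F [ 0.1948  0.0648 -0.5704] 0.15057444828392053
hookmid [ 0.6016 -0.0088  0.1732]
pull in tool [ 0.1416  0.004  -0.99  ]
```

View pics/m4.png

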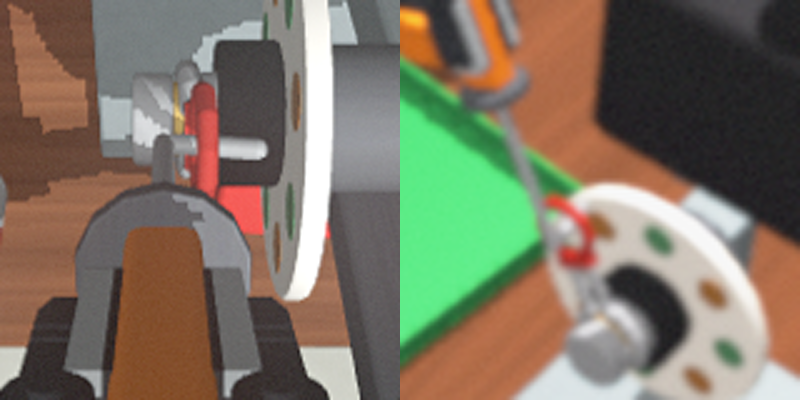

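Emit:
apply_moves(
  plan=[
    [0.001, 0, -0.007, 0, 0, 0, 1],
    [0.001, 0, -0.006, 0, 0, 0, 1],
    [0.001, 0, -0.006, 0, 0, 0, 1],
    [0.001, 0, -0.005, 0, 0, 0, 1],
    [0.001, 0, -0.005, 0, 0, 0, 1],
  ],
)

```text
t: 8.72
tcp_pos: [0.5296, -0.0234, 0.3043]
tool_rot: [-0.001, 0.973, 0.002, 0.232]
force: [-1.3, -0.6, -2.2]
finger_gap: 0.148
gripper_force: 90.6
```

```bash
python3 st.py
```

```text
8.725 q [-0.3383  0.1919  1.9194  0.2741  0.6033 -2.1029] p [ 0.5296 -0.0234  0.3043] 
x,z [-0.8921 -0.0003 -0.4519] [ 0.4519  0.0038 -0.8921] F [-1.3046 -0.6395 -2.1507] 0.1480695368198117
hookmid [ 0.5838 -0.01    0.1973]
```

Emit:
apply_moves(
  plan=[
    [0.001, 0, -0.006, 0, 0, 0, 1],
    [0.001, 0, -0.008, 0, 0, 0, 1],
    [0.001, 0, -0.01, 0, 0, 0, 1],
    [0.001, 0, -0.01, 0, 0, 0, 1],
    [0, 0, 0, 0, 0, 0, 1],
    [0, 0, 0, 0, 0, 0, 1],
  ],
)

```text
t: 9.48
tcp_pos: [0.5109, -0.0234, 0.3324]
tool_rot: [-0.001, 0.973, 0.002, 0.232]
force: [-0.3, -0.3, -2.2]
finger_gap: 0.155
gripper_force: 90.8
```

```bash
python3 st.py; python3 - <<'E'
from h import *
sc=snapshot("scene")[:,:,::-1];im=snapshot("wrist")[:,:,::-1]
cv2.imwrite("pics/m5.png",np.hstack([crop(im,250,180,160,160,400,400),crop(sc,310,200,120,120,400,400)]))
E
```

```text
9.475 q [-0.355   0.1212  1.9151  0.2587  0.6795 -2.0938] p [ 0.5109 -0.0234  0.3324] 
x,z [-0.892  -0.0004 -0.452 ] [ 0.452   0.0039 -0.892 ] F [-0.3256 -0.3362 -2.1585] 0.15470923258511987
hookmid [ 0.5651 -0.01    0.2254]
```

View pics/m5.png

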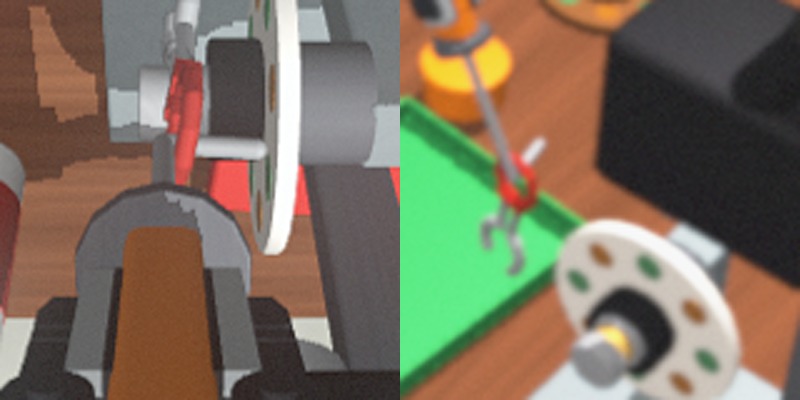

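```bash
python3 - <<'E'
from h import *
R2=att(-30,0);H=np.array([.42,.03,.15])
rows(H-R2.apply([0,.013,.12]),R2,8)
sc=snapshot("scene");cv2.imwrite("pics/s6.png",sc[:,:,::-1])
E
```

```text
rows 8
[[0.0144, 0.0053, 0.0014, 0.0158, 0.0571, 0.0644], [0.0146, 0.0044, 0.0022, 0.0158, 0.0571, 0.0644], [0.0147, 0.0035, 0.003, 0.0158, 0.0571, 0.0644], [0.0147, 0.0026, 0.0038, 0.0158, 0.0571, 0.0644], [0.0146, 0.0017, 0.0046, 0.0158, 0.0571, 0.0644], [0.0144, 0.0008, 0.0054, 0.0158, 0.0571, 0.0644], [0.0141, 0.0, 0.0062, 0.0158, 0.0571, 0.0644], [0.0137, -0.0008, 0.007, 0.0158, 0.0571, 0.0644]]
```

Emit:
apply_moves(
  plan=[
    [0.0145, 0.005, 0.0015, 0.016, 0.057, 0.0645, 1],
    [0.0145, 0.0045, 0.002, 0.016, 0.057, 0.0645, 1],
    [0.0145, 0.0035, 0.003, 0.016, 0.057, 0.0645, 1],
    [0.0145, 0.0025, 0.004, 0.016, 0.057, 0.0645, 1],
    [0.0145, 0.0015, 0.0045, 0.016, 0.057, 0.0645, 1],
    [0.0145, 0.001, 0.0055, 0.016, 0.057, 0.0645, 1],
    [0.014, 0, 0.006, 0.016, 0.057, 0.0645, 1],
    [0.0135, -0.001, 0.007, 0.016, 0.057, 0.0645, 1],
  ],
)

```text
t: 10.62
tcp_pos: [0.4141, 0.0184, 0.2699]
tool_rot: [0.26, 0.966, -0.001, -0.0]
force: [-0.2, 0.5, -1.3]
finger_gap: 0.151
gripper_force: 90.9
```

Emit:
apply_moves(
  plan=[
    [0, 0, 0, 0, 0, 0, 1],
    [0, 0, 0, 0, 0, 0, 1],
  ],
)

```text
t: 10.88
tcp_pos: [0.4147, 0.018, 0.2704]
tool_rot: [0.259, 0.966, -0.001, 0.001]
force: [-0.1, 0.6, -1.8]
finger_gap: 0.152
gripper_force: 90.9
```

```bash
cat > red.py <<'E'
from h import *
def red(n,im,box=None):
    h=cv2.cvtColor(im,cv2.COLOR_RGB2HSV); m=cv2.inRange(h,np.array((0,140,70)),np.array((6,255,255)))|cv2.inRange(h,np.array((174,140,70)),np.array((180,255,255)))
    k,l,st,ce=cv2.connectedComponentsWithStats(m); C=cam(n)
    for i in range(1,k):
        if 12<st[i,4]<1500: print(n,st[i],ce[i].round(1),onz(C,[ce[i]],.01)[0])
for n in ("scene","top"): red(n,snapshot(n))
E
python3 st.py; python3 red.py; python3 - <<'E'
from h import *
p,R=pose(); H=p+R.apply([0,.013,.12]); print(proj(cam("scene"),H),proj(cam("top"),H))
R2=att(-30,0)*Ro.from_euler('x',48,degrees=True)
rows(np.array([H[0],H[1],.095])-R2.apply([0,.013,.12]),R2)
E
```

```text
10.875 q [-0.2264  0.2122  1.9047 -0.0015  1.022  -1.2725] p [0.4147 0.018  0.2704] 
x,z [-0.8659  0.5002 -0.003 ] [ 0.0024 -0.0019 -1.    ] F [-0.0648  0.562  -1.8493] 0.1518422066686585
hookmid [0.4215 0.029  0.1504]
scene [300 227   5  17  52] [301.9 235.9] [0.3228 0.1221 0.01  ]
scene [379 399  39  35 680] [395.1 419.6] [ 0.7833 -0.1293  0.01  ]
top [260 114  36  22 566] [275.3 125.1] [0.7921 0.156  0.01  ]
top [373 114  24  19 183] [383.3 125.4] [ 0.7879 -0.1413  0.01  ]
[[305.9133 231.9576]] [[322.2901 253.1766]]
rows 5
[[-0.0, 0.0187, 0.0171, 0.1675, 0.0005, -0.0004], [-0.0, 0.0213, 0.0138, 0.1675, 0.0005, -0.0004], [-0.0, 0.0233, 0.01, 0.1675, 0.0005, -0.0004], [-0.0001, 0.0246, 0.006, 0.1675, 0.0005, -0.0004], [-0.0001, 0.0253, 0.0018, 0.1675, 0.0005, -0.0004]]
```

Emit:
apply_moves(
  plan=[
    [0, 0.0185, 0.016, 0.1675, 0, 0, 1],
    [0, 0.0215, 0.0125, 0.1675, 0, 0, 1],
    [0, 0.0235, 0.009, 0.1675, 0, 0, 1],
    [0, 0.0245, 0.005, 0.1675, 0, 0, 1],
    [0, 0.0255, 0.002, 0.1675, 0, 0, 1],
    [0, 0, 0, 0, 0, 0, 1],
    [0, 0, 0, 0, 0, 0, 1],
  ],
)

```text
t: 11.85
tcp_pos: [0.4616, 0.0999, 0.1886]
tool_rot: [0.237, 0.882, -0.393, -0.105]
force: [-0.0, -0.9, 0.3]
finger_gap: 0.149
gripper_force: 90.9
```

```bash
python3 st.py; python3 red.py; python3 - <<'E'
from h import *
p,R=pose(); H=p+R.apply([[0,.0,.12],[0,.026,.117]]); print(H,proj(cam("scene"),H),proj(cam("top"),H),R.as_matrix())
E
```

```text
11.85 q [ 0.2811  0.7291  1.5357 -0.5416  1.554  -0.5606] p [0.4616 0.0999 0.1886] 
x,z [-0.8656  0.5007 -0.0015] [-0.3711 -0.6436 -0.6693] F [-0.0212 -0.9411  0.3313] 0.1489483310548666
hookmid [0.4215 0.0301 0.0986]
scene [332 268   4   8  14] [333.3 271.9] [0.4593 0.0805 0.01  ]
scene [379 398  38  36 678] [395.  419.7] [ 0.7832 -0.1295  0.01  ]
top [373 113  24  20 178] [383.8 125.3] [ 0.788  -0.1426  0.01  ]
top [260 114  35  22 566] [275.3 125.1] [0.7921 0.156  0.01  ]
[[0.4173 0.0222 0.1099]
 [0.4273 0.0391 0.0926]] [[302.5804 246.3819]
 [311.184  249.9656]] [[325.2203 256.5207]
 [318.4121 253.3404]] [[-0.8649  0.3391 -0.37  ]
 [ 0.5019  0.5788 -0.6427]
 [-0.0038 -0.7416 -0.6708]]
```

```bash
python3 - <<'E'
from h import *
p,R=pose(); a=p+[-.01,0,.06]
rows(a,R,1); R2=att(13.9,0); b=np.array([.425,.277,.25]); rows(b,R2,7,(a,R))
E
```

```text
rows 1
[[0.0084, -0.0479, -0.0366, 0.0, 0.0, 0.0]]
rows 7
[[0.016, 0.0134, -0.0149, -0.1135, -0.0453, -0.1034], [0.0138, 0.0166, -0.0138, -0.1135, -0.0453, -0.1034], [0.0114, 0.0194, -0.0124, -0.1135, -0.0453, -0.1034], [0.0087, 0.0218, -0.0105, -0.1135, -0.0453, -0.1034], [0.0059, 0.0236, -0.0082, -0.1135, -0.0453, -0.1034], [0.0031, 0.0248, -0.0057, -0.1135, -0.0453, -0.1034], [0.0003, 0.0255, -0.0029, -0.1135, -0.0453, -0.1034]]
```

Emit:
apply_moves(
  plan=[
    [0.0085, -0.048, -0.0365, 0, 0, 0, 1],
    [0.016, 0.0135, -0.015, -0.1135, -0.0455, -0.1035, 1],
    [0.014, 0.0165, -0.014, -0.1135, -0.0455, -0.1035, 1],
    [0.0115, 0.0195, -0.0125, -0.1135, -0.0455, -0.1035, 1],
    [0.0085, 0.022, -0.0105, -0.1135, -0.0455, -0.1035, 1],
    [0.006, 0.0235, -0.008, -0.1135, -0.0455, -0.1035, 1],
    [0.003, 0.025, -0.0055, -0.1135, -0.0455, -0.1035, 1],
    [0.0005, 0.0255, -0.003, -0.1135, -0.0455, -0.1035, 1],
  ],
)

```text
t: 12.95
tcp_pos: [0.4242, 0.2778, 0.2511]
tool_rot: [-0.123, 0.992, 0.002, 0.002]
force: [-0.2, 0.4, -0.8]
finger_gap: 0.155
gripper_force: 90.9
```

Emit:
apply_moves(
  plan=[
    [0, 0, 0, 0, 0, 0, 1],
    [0, 0, 0, 0, 0, 0, 1],
  ],
)

```text
t: 13.2
tcp_pos: [0.4249, 0.277, 0.2493]
tool_rot: [-0.121, 0.993, -0.001, -0.0]
force: [-0.3, -0.4, -1.1]
finger_gap: 0.152
gripper_force: 90.9
```

```bash
python3 st.py; python3 red.py; python3 - <<'E'
from h import *
s=sense();im=snapshot("wrist");cv2.imwrite("pics/w7.png",im[:,:,::-1])
# hook: bright grey rows near 239 vs earlier w3
for f in ("pics/w3.png","pics/w7.png"):
    g=cv2.imread(f); h=cv2.cvtColor(g,cv2.COLOR_BGR2HSV); m=(h[225:256,300:375,1]<45)&(h[225:256,300:375,2]>90); ys,xs=np.nonzero(m); ys+=225;xs+=300
    k=xs>325; print(f,k.sum(),xs[k].max(),ys[k].mean(),np.polyfit(xs[k],ys[k],1))
p,R=pose(); b=np.array([.4335,.2788,.157]);R2=att(13.9,0); rows(b,R2,3)
E
```

```text
13.2 q [ 0.3584  0.3718  1.7238 -0.0026  1.0473 -1.4535] p [0.4249 0.277  0.2493] 
x,z [-0.9708 -0.24    0.001 ] [-0.0004 -0.0026 -1.    ] F [-0.2828 -0.3567 -1.1203] 0.15202664972993918
hookmid [0.4217 0.2893 0.1293]
scene [331 269   5   7  15] [332.9 272.3] [0.4592 0.0791 0.01  ]
scene [379 399  37  35 677] [395.  419.7] [ 0.7832 -0.1295  0.01  ]
top [260 114  36  22 569] [275.3 125.2] [0.7919 0.156  0.01  ]
top [373 114  24  19 180] [383.5 125.4] [ 0.7877 -0.142   0.01  ]
top [294 236   7  11  14] [295.7 240. ] [0.4725 0.1004 0.01  ]
top [298 242   9   6  18] [302.9 245.2] [0.4583 0.0812 0.01  ]
pics/w3.png 253 356 238.59683794466403 [  0.0602 218.0841]
pics/w7.png 252 356 238.61111111111111 [  0.063 217.159]
rows 3
[[-0.0029, -0.0003, 0.0304, -0.0005, -0.0009, 0.0004], [-0.0029, -0.0003, 0.0304, -0.0005, -0.0009, 0.0004], [-0.0029, -0.0003, 0.0304, -0.0005, -0.0009, 0.0004]]
```

Emit:
apply_moves(
  plan=[
    [-0.003, 0, 0.0305, 0, 0, 0, 1],
    [-0.003, 0, 0.031, 0, 0, 0, 1],
    [-0.003, 0, 0.031, 0, 0, 0, 1],
    [0, 0, 0, 0, 0, 0, 1],
    [0, 0, 0, 0, 0, 0, 1],
  ],
)

```text
t: 13.98
tcp_pos: [0.4336, 0.2804, 0.1559]
tool_rot: [-0.122, 0.993, -0.001, -0.001]
force: [0.5, 0.1, 0.9]
finger_gap: 0.149
gripper_force: 90.9
```

```bash
python3 st.py; python3 - <<'E'
from h import *
t=snapshot("top");cv2.imwrite("pics/t8.png",t[:,:,::-1]);h=cv2.cvtColor(t,cv2.COLOR_RGB2HSV)
g=cv2.inRange(h,np.array((45,100,30)),np.array((80,255,255)))
c=max(cv2.findContours(g,cv2.RETR_EXTERNAL,cv2.CHAIN_APPROX_NONE)[0],key=cv2.contourArea)
f=np.zeros_like(g);cv2.drawContours(f,[cv2.convexHull(c)],-1,255,-1); m=f&~g
n,l,st,ce=cv2.connectedComponentsWithStats(m);C=cam("top")
for i in range(1,n):
    if st[i,4]>8:
        ys,xs=np.nonzero(l==i);P=onz(C,np.c_[xs,ys],.008);print(st[i],P.min(0),P.max(0))
print(cv2.minAreaRect(c)); print(onz(C,cv2.boxPoints(cv2.minAreaRect(c)),.022))
E
```

```text
13.975 q [ 0.3576  0.5246  1.7915 -0.0008  0.8278 -1.4573] p [0.4336 0.2804 0.1559] 
x,z [-0.9702 -0.2422  0.0023] [-0.002  -0.0014 -1.    ] F [0.5129 0.0621 0.8896] 0.14877202190661537
hookmid [0.4303 0.2928 0.0359]
[301 223  12   1  12] [0.5181 0.0567 0.008 ] [0.5185 0.0862 0.008 ]
[293 235  33  28 265] [0.4132 0.0228 0.008 ] [0.4861 0.1078 0.008 ]
[361 242   1  13  13] [ 0.4333 -0.0733  0.008 ] [ 0.4654 -0.0727  0.008 ]
[280 247   1   9   9] [0.433  0.1424 0.008 ] [0.4544 0.1424 0.008 ]
[277 257   3  24  27] [0.3667 0.145  0.008 ] [0.4277 0.1503 0.008 ]
[360 258   1  12  12] [ 0.3935 -0.0699  0.008 ] [ 0.4227 -0.0693  0.008 ]
[359 277   1   9   9] [ 0.3513 -0.0663  0.008 ] [ 0.3724 -0.0659  0.008 ]
((319.40606689453125, 260.3147277832031), (81.64911651611328, 72.38700103759766), 4.085616588592529)
[[ 0.3307  0.1514  0.022 ]
 [ 0.5213  0.1379  0.022 ]
 [ 0.5033 -0.0778  0.022 ]
 [ 0.3134 -0.0606  0.022 ]]
```

Emit:
apply_moves(
  plan=[
    [-0.017, -0.003, 0, 0, 0, 0, 1],
    [-0.017, -0.001, 0, 0, 0, 0, 1],
    [-0.017, -0.001, 0, 0, 0, 0, 1],
    [-0.018, -0.001, 0, 0, 0, 0, 1],
    [0, 0, 0.005, 0, 0, 0, 1],
    [0, 0, 0, 0, 0, 0, 1],
  ],
)

```text
t: 14.78
tcp_pos: [0.5003, 0.2908, 0.1502]
tool_rot: [-0.122, 0.993, -0.001, -0.002]
force: [-0.3, 0.5, -0.6]
finger_gap: 0.149
gripper_force: 90.9
```

```bash
python3 st.py
```

```text
14.775 q [ 0.3338  0.5994  1.6374 -0.0006  0.9093 -1.4815] p [0.5003 0.2908 0.1502] 
x,z [-0.9702 -0.2424  0.0045] [-0.0041 -0.0019 -1.    ] F [-0.2909  0.5417 -0.5536] 0.14854130663533394
hookmid [0.4967 0.3032 0.0302]
```

Emit:
apply_moves(
  plan=[
    [-0.002, 0, 0.002, 0, 0, 0, 1],
    [0, 0, 0.002, 0, 0, 0, 1],
    [0, 0, 0, 0, 0, 0, 1],
  ],
)

```text
t: 15.15
tcp_pos: [0.5031, 0.2916, 0.1463]
tool_rot: [-0.122, 0.993, -0.0, -0.002]
force: [-0.5, -0.6, 1.1]
finger_gap: 0.154
gripper_force: 91.4
```

```bash
python3 st.py
```

```text
15.15 q [ 0.3334  0.6079  1.6337 -0.0004  0.9032 -1.4819] p [0.5031 0.2916 0.1463] 
x,z [-0.9702 -0.2423  0.0031] [-0.0029 -0.0014 -1.    ] F [-0.5199 -0.632   1.1457] 0.15375184976887374
hookmid [0.4996 0.3041 0.0263]
```

Emit:
apply_moves(
  plan=[
    [0, 0, 0.0005, 0, 0, 0, 0.5],
    [0, 0, 0, 0, 0, 0, 0],
    [0, 0, 0, 0, 0, 0, -0.4],
    [0, 0, 0, 0, 0, 0, -0.4],
    [0, 0, -0.02, 0, 0, 0, -0.4],
    [0, 0, -0.05, 0, 0, 0, -0.4],
    [0, 0, -0.06, 0, 0, 0, -0.4],
    [0, 0, -0.06, 0, 0, 0, -0.4],
  ],
)

```text
t: 16.15
tcp_pos: [0.5036, 0.2917, 0.3373]
tool_rot: [-0.122, 0.993, -0.001, -0.002]
force: [1.3, 0.7, -0.6]
finger_gap: 0.701
gripper_force: 0.0
```

```bash
python3 st.py; python3 - <<'E'
from h import *
s=sense();im=snapshot("wrist");cv2.imwrite("pics/w9.png",im[:,:,::-1]);C=cam("wrist",s)
X=np.array([.5005,.2915,0]);q=proj(C,X+np.array([[0,0,.178],[0,0,.11],[0,0,.026]]));print(q)
h=cv2.cvtColor(im,cv2.COLOR_RGB2HSV);m=cv2.inRange(h,np.array((3,150,120)),np.array((19,255,255)))
n,l,st,ce=cv2.connectedComponentsWithStats(m)
for i in range(1,n):
    if st[i,4]>60: print(st[i],ce[i])
p,R=pose()
a=np.array([.43,.10,.31]);Rm=att(5,20); rows(a,Rm,5,(p,R))
E
```

```text
16.15 q [ 0.3333  0.3823  1.4307 -0.0004  1.332  -1.482 ] p [0.5036 0.2917 0.3373] 
x,z [-0.9702 -0.2422  0.0034] [-0.0031 -0.0015 -1.    ] F [ 1.3     0.7349 -0.5858] 0.7006462899389998
hookmid [0.5001 0.3041 0.2173]
[[316.3162 222.5932]
 [316.031  206.8887]
 [315.7961 193.96  ]]
[ 233    4   65   73 3537] [265.5923  40.1151]
[405  42  15  17 133] [411.5414  50.0226]
[374  97  15  15 130] [380.6923 104.0385]
[144 110  33  34 406] [160.2167 126.3103]
[307 200  17  38 592] [314.8953 218.7905]
[  4 309  13  17  81] [  9.716  316.8395]
[240 336  35  43 578] [260.7768 353.7163]
rows 5
[[0.0245, -0.0337, 0.007, 0.0059, -0.0669, 0.0312], [0.0239, -0.0345, 0.0056, 0.0059, -0.0669, 0.0312], [0.0231, -0.0352, 0.0042, 0.0059, -0.0669, 0.0312], [0.0223, -0.0359, 0.0029, 0.0059, -0.0669, 0.0312], [0.0213, -0.0365, 0.0017, 0.0059, -0.0669, 0.0312]]
```

Emit:
apply_moves(
  plan=[
    [0.0245, -0.0335, 0.007, 0.006, -0.067, 0.031, -0.4],
    [0.024, -0.0345, 0.0055, 0.006, -0.067, 0.031, -0.4],
    [0.023, -0.035, 0.004, 0.006, -0.067, 0.031, -0.4],
    [0.0225, -0.036, 0.003, 0.006, -0.067, 0.031, -0.4],
    [0.0215, -0.0365, 0.0015, 0.006, -0.067, 0.031, -0.4],
    [0, 0, 0, 0, 0, 0, -0.4],
  ],
)

```text
t: 16.95
tcp_pos: [0.4219, 0.0969, 0.3]
tool_rot: [-0.041, 0.986, 0.005, 0.164]
force: [-0.3, 1.1, 0.8]
finger_gap: 0.703
gripper_force: 0.0
```

```bash
python3 st.py; python3 - <<'E'
from h import *
s=sense();im=snapshot("wrist");cv2.imwrite("pics/w10.png",im[:,:,::-1]);C=cam("wrist",s)
p,R=pose();a=np.array([.549,.018,.219]);R2=att(0,26); rows(a,R2,4,(p,R)); rows(np.array([.584,.018,.147]),R2,3,(a,R2))
# wheel plate from top0: white pixels
t=cv2.imread("pics/top0.png");h=cv2.cvtColor(t,cv2.COLOR_BGR2HSV)
for r in (172,178,184,190):
    row=h[r,310:338]; xs=np.nonzero((row[:,1]<40)&(row[:,2]>190))[0]+310; print(r,xs, row[:,2].tolist() if r==184 else "")
print(onz(cam("top"),[[325,172],[325,184]],.165))
# predicted rim top in wrist
print(proj(C,[[.635,.014,.1825],[.635,.022,.1825],[.575,.018,.1175]]))
E
```

```text
16.95 q [-0.0622  0.0798  2.0247  0.0657  0.7117 -1.7598] p [0.4219 0.0969 0.3   ] 
x,z [-0.9429 -0.0803 -0.3232] [ 0.3224  0.0229 -0.9463] F [-0.3077  1.0849  0.7788] 0.7026566163994763
hookmid [0.4595 0.1126 0.1864]
rows 4
[[-0.021, -0.0224, 0.0291, 0.0071, -0.0302, 0.02], [-0.0206, -0.0218, 0.0299, 0.0071, -0.0302, 0.02], [-0.0201, -0.0211, 0.0307, 0.0071, -0.0302, 0.02], [-0.0196, -0.0205, 0.0314, 0.0071, -0.0302, 0.02]]
rows 3
[[0.0, 0.0, 0.0267, 0.0, 0.0, 0.0], [0.0, 0.0, 0.0267, 0.0, 0.0, 0.0], [0.0, 0.0, 0.0267, 0.0, 0.0, 0.0]]
172 [323 324 325 326] 
178 [323 324 325 326] 
184 [323 324 325 326 327 328 329] [69, 87, 108, 118, 116, 121, 135, 147, 147, 152, 175, 185, 188, 218, 252, 255, 245, 210, 198, 192, 185, 164, 146, 126, 116, 116, 117, 113]
190 [310 311 312 313 314 315 316 317 318 319 320 321 322 323 324 325 326 327
 328 329 330 331 332] 
[[0.6174 0.0204 0.165 ]
 [0.5876 0.0207 0.165 ]]
[[214.385  374.5459]
 [222.5211 375.0095]
 [227.974  285.2867]]
```

Emit:
apply_moves(
  plan=[
    [-0.021, -0.022, 0.029, 0.007, -0.03, 0.02, -0.4],
    [-0.0205, -0.0215, 0.03, 0.007, -0.03, 0.02, -0.4],
    [-0.02, -0.021, 0.0305, 0.007, -0.03, 0.02, -0.4],
    [-0.0195, -0.02, 0.0315, 0.007, -0.03, 0.02, -0.4],
    [0, 0, 0, 0, 0, 0, -0.4],
  ],
)

```text
t: 17.62
tcp_pos: [0.5528, 0.02, 0.2179]
tool_rot: [-0.001, 0.974, 0.0, 0.225]
force: [0.1, -0.2, 0.2]
finger_gap: 0.701
gripper_force: 0.0
```

```bash
python3 st.py; python3 - <<'E'
from h import *
s=sense();im=snapshot("wrist");cv2.imwrite("pics/w11.png",im[:,:,::-1]);C=cam("wrist",s)
h=cv2.cvtColor(im,cv2.COLOR_RGB2HSV)
P=proj(C,[[.5845,.014,.15],[.5845,.022,.15],[.575,.014,.1175],[.575,.022,.1175]]);print(P)
for r in (int(P[0,1]),int(P[2,1]),int(P[2,1])-15):
    x0=int(P[:,0].mean())-40;row=h[r,x0:x0+80];print(r,[(x0+i) for i in np.nonzero((row[:,1]<40)&(row[:,2]>190))[0]])
p,R=pose();rows(np.array([.584,.018,.147]),att(0,26),3)
E
```

```text
17.625 q [-0.2147  0.3734  1.9651  0.2642  0.3709 -2.0135] p [0.5528 0.02   0.2179] 
x,z [-0.899  -0.0022 -0.4379] [ 0.4379  0.0014 -0.899 ] F [ 0.1258 -0.1961  0.2434] 0.7009876031768567
hookmid [0.6053 0.0332 0.11  ]
[[305.0773 257.5584]
 [318.7597 257.5676]
 [305.8055 210.6637]
 [318.4298 210.6746]]
257 [np.int64(272), np.int64(273), np.int64(274), np.int64(275), np.int64(312), np.int64(313), np.int64(314), np.int64(315), np.int64(316), np.int64(317), np.int64(318), np.int64(319), np.int64(320), np.int64(321), np.int64(322), np.int64(323), np.int64(324)]
210 [np.int64(313), np.int64(314), np.int64(315), np.int64(316), np.int64(317), np.int64(318), np.int64(319), np.int64(320), np.int64(321), np.int64(322), np.int64(323)]
195 []
rows 3
[[0.0006, -0.001, 0.0262, 0.0007, -0.0005, 0.001], [0.0006, -0.001, 0.0262, 0.0007, -0.0005, 0.001], [0.0006, -0.001, 0.0262, 0.0007, -0.0005, 0.001]]
```

Emit:
apply_moves(
  plan=[
    [0.0005, 0.001, 0.026, 0, 0, 0, -0.4],
    [0.0005, 0.0005, 0.026, 0, 0, 0, -0.4],
    [0.0005, 0, 0.026, 0, 0, 0, -0.4],
    [0, 0, 0, 0, 0, 0, 0.2],
    [0, 0, 0, 0, 0, 0, 1],
    [0, 0, 0, 0, 0, 0, 1],
    [0, 0, 0, 0, 0, 0, 1],
    [0, 0, 0, 0, 0, 0, 1],
  ],
  force=50,
)

```text
t: 18.68
tcp_pos: [0.5828, 0.0223, 0.1497]
tool_rot: [-0.002, 0.974, 0.0, 0.226]
force: [-2.9, 1.5, 6.8]
finger_gap: 0.077
gripper_force: 52.1
```

```bash
python3 st.py; python3 -c "
from h import *
print(sense()['gripper_force'],sense()['ft_torque']);R=pose()[1];print(R.as_matrix());print(R.inv().apply([[0,-1,0],[0,0,1]]))"
```

```text
18.675 q [-0.1953  0.5365  1.9526  0.4038  0.2223 -2.1448] p [0.5828 0.0223 0.1497] 
x,z [-0.8981 -0.0033 -0.4397] [ 0.4397  0.0013 -0.8981] F [-2.9387  1.5429  6.7873] 0.07653470988548305
hookmid [0.6356 0.0355 0.0419]
52.110497995035985 [ 0.3786 -0.1347  0.1931]
[[-0.8981 -0.0035  0.4397]
 [-0.0033  1.      0.0013]
 [-0.4397 -0.0003 -0.8981]]
[[ 0.0033 -1.     -0.0013]
 [-0.4397 -0.0003 -0.8981]]
```

Emit:
apply_moves(
  plan=[
    [-0.001, 0, -0.002, 0, 0, 0, 1],
    [-0.001, 0, -0.0018, 0, 0, 0, 1],
    [0, 0, 0, 0, 0, 0, 1],
  ],
)

```text
t: 19.05
tcp_pos: [0.5827, 0.022, 0.1526]
tool_rot: [-0.001, 0.974, 0.0, 0.225]
force: [0.1, -1.3, -1.1]
finger_gap: 0.083
gripper_force: 50.9
```

```bash
python3 st.py
```

```text
19.05 q [-0.196   0.5303  1.9495  0.3839  0.2331 -2.1245] p [0.5827 0.022  0.1526] 
x,z [-0.8991 -0.0026 -0.4376] [ 0.4376  0.0013 -0.8992] F [ 0.1199 -1.2571 -1.1086] 0.08306480055005598
hookmid [0.6352 0.0351 0.0447]
```

Emit:
apply_moves(
  plan=[
    [0, -0.008, 0, 0, 0, 0, 1],
    [0, -0.01, 0, 0, 0, 0, 1],
    [0, -0.01, 0, 0, 0, 0, 1],
    [0, -0.01, 0, 0, 0, 0, 1],
    [0, 0, 0, 0, 0, 0, 1],
  ],
)

```text
t: 19.68
tcp_pos: [0.583, -0.0166, 0.1525]
tool_rot: [-0.001, 0.974, 0.0, 0.225]
force: [0.8, 0.6, -1.0]
finger_gap: 0.08
gripper_force: 50.9
```

```bash
python3 st.py
```

```text
19.675 q [-0.2792  0.5307  1.9494  0.5035  0.2544 -2.3143] p [ 0.583  -0.0166  0.1525] 
x,z [-0.8991 -0.0014 -0.4377] [ 0.4377  0.0008 -0.8991] F [ 0.7791  0.5815 -0.99  ] 0.08011874170094045
hookmid [ 0.6355 -0.0035  0.0446]
```

Emit:
apply_moves(
  plan=[
    [0, -0.012, 0, 0, 0, 0, 1],
    [0, -0.014, 0, 0, 0, 0, 1],
    [0, -0.014, 0, 0, 0, 0, 1],
    [0, -0.014, 0, 0, 0, 0, 1],
    [0, -0.01, 0, 0, 0, 0, 1],
    [0, 0, 0, 0, 0, 0, 1],
  ],
)

```text
t: 20.42
tcp_pos: [0.5832, -0.0803, 0.1527]
tool_rot: [-0.001, 0.974, 0.0, 0.225]
force: [0.3, -1.3, -1.2]
finger_gap: 0.084
gripper_force: 50.9
```

```bash
python3 st.py
```

```text
20.425 q [-0.4121  0.536   1.9326  0.6205  0.3082 -2.5449] p [ 0.5832 -0.0803  0.1527] 
x,z [-0.8989 -0.0019 -0.4381] [ 0.4381  0.001  -0.8989] F [ 0.2573 -1.2969 -1.1525] 0.08438136196249817
hookmid [ 0.6358 -0.0672  0.0448]
```

```bash
python3 - <<'E'
from h import *
p,R=pose();rows(np.array([.47,-.19,.25]),att(-2,0),5)
E
```

```text
rows 5
[[0.0119, -0.0219, -0.0274, 0.0017, 0.0907, 0.0073], [0.0142, -0.022, -0.0262, 0.0017, 0.0907, 0.0073], [0.0163, -0.0222, -0.0248, 0.0017, 0.0907, 0.0073], [0.0183, -0.0223, -0.0232, 0.0017, 0.0907, 0.0073], [0.0202, -0.0225, -0.0214, 0.0017, 0.0907, 0.0073]]
```

Emit:
apply_moves(
  plan=[
    [0.012, -0.022, -0.0275, 0.0015, 0.0905, 0.0075, 1],
    [0.014, -0.022, -0.026, 0.0015, 0.0905, 0.0075, 1],
    [0.0165, -0.022, -0.025, 0.0015, 0.0905, 0.0075, 1],
    [0.0185, -0.0225, -0.023, 0.0015, 0.0905, 0.0075, 1],
    [0.02, -0.0225, -0.0215, 0.0015, 0.0905, 0.0075, 1],
    [0, 0, 0, 0, 0, 0, 1],
    [0, 0, 0, 0, 0, 0, 1],
  ],
)

```text
t: 21.3
tcp_pos: [0.4695, -0.1885, 0.2492]
tool_rot: [0.017, 1.0, 0.001, 0.0]
force: [-0.3, 1.0, -1.3]
finger_gap: 0.083
gripper_force: 50.9
```

```bash
python3 st.py; python3 - <<'E'
from h import *
s=sense();im=snapshot("wrist");cv2.imwrite("pics/w12.png",im[:,:,::-1]);C=cam("wrist",s);sc=snapshot("scene");cv2.imwrite("pics/s12.png",sc[:,:,::-1]);tp=snapshot("top");cv2.imwrite("pics/t12.png",tp[:,:,::-1])
h=cv2.cvtColor(im,cv2.COLOR_RGB2HSV)
for nm,lo,hi,z in (("pad",(60,60,30),(95,255,220),.001),("yel",(20,150,90),(33,255,255),.0994),("blue",(98,130,50),(122,255,255),.0994)):
    m=cv2.inRange(h,np.array(lo),np.array(hi));k,l,st,ce=cv2.connectedComponentsWithStats(m)
    for i in range(1,k):
        if st[i,4]>80:
            ys,xs=np.nonzero(l==i);r=cv2.minAreaRect(np.c_[xs,ys].astype(np.float32));P=onz(C,cv2.boxPoints(r),z);print(nm,st[i],P[:,:2].tolist())
# wheel in scene: predicted center & white ellipse
p,R=pose();c=p+R.apply([-.0327,0,.0519]);q=proj(cam("scene"),c)[0];print("wheel c pred",c,q, proj(cam("scene"),c+.065*np.array([[1,0,0],[-1,0,0],[0,0,1],[0,0,-1]])))
hs=cv2.cvtColor(sc,cv2.COLOR_RGB2HSV);m=cv2.inRange(hs,np.array((0,0,150)),np.array((180,50,255)));k,l,st,ce=cv2.connectedComponentsWithStats(m)
for i in range(1,k):
    if st[i,4]>150 and abs(ce[i]-q).max()<80: print("white",st[i],ce[i])
E
```

```text
21.3 q [-0.6045  0.3697  1.7279  0.0028  1.0448 -2.142 ] p [ 0.4695 -0.1885  0.2492] 
x,z [-0.9994  0.0346 -0.0006] [ 0.0007  0.0025 -1.    ] F [-0.3014  1.0085 -1.3134] 0.0832974637690995
hookmid [ 0.47   -0.1753  0.1292]
pad [  423    34   217   215 26267] [[0.5104021800593127, -0.07355312247827017], [0.30957415080758827, -0.06870956054735261], [0.3265905667722866, 0.1382183706944056], [0.5367999848657837, 0.16734868568868558]]
pad [169 178  25  47 926] [[0.43580376013644617, -0.33812880778350285], [0.4346309756715611, -0.31642339805562053], [0.4852015840507301, -0.3182409770770005], [0.4865389143029599, -0.34077193816195983]]
pad [576 188  20  21 325] [[0.46081145369419074, 0.08686749284777853], [0.4614406360923291, 0.10741857296250376], [0.48297108115139953, 0.11133793566702258], [0.48228767347306595, 0.09045427731977049]]
yel [ 196  162   34   99 1503] [[0.4150458287384654, -0.2755230964154473], [0.41599932768801684, -0.2507618188128763], [0.4934173773544005, -0.2586636798619542], [0.49245941715182107, -0.28542253415930485]]
blue [260 170  11  43 261] [[0.45471492119427426, -0.23069733426124794], [0.42275077389018734, -0.22722613562722854], [0.4232235225754034, -0.22026450926731617], [0.45520774131938013, -0.22350870372031703]]
wheel c pred [ 0.502  -0.1894  0.197 ] [257.1999 296.9761] [[283.8601 316.3851]
 [232.2877 278.7541]
 [254.3502 272.1741]
 [259.8091 319.4098]]
white [ 231  266   52   61 1072] [261.7099 295.3909]
white [188 284  31  42 918] [203.6797 303.1699]
white [236 332  32  36 290] [252.8207 352.3   ]
```

```bash
python3 - <<'E'
from h import *
R2=att(-2.5,0);o=R2.apply([-.0327,0,.0519]);a=np.array([.4595,-.3285,.185])-o;print(a)
rows(a,R2,4); rows(np.array([.4595,-.3285,.10])-o,R2,4,(a,R2))
E
```

```text
[ 0.4268 -0.3271  0.2369]
rows 4
[[0.0094, -0.035, 0.0029, 0.0007, -0.0001, 0.0025], [0.0094, -0.035, 0.0029, 0.0007, -0.0001, 0.0025], [0.0093, -0.0351, 0.003, 0.0007, -0.0001, 0.0025], [0.0092, -0.0351, 0.003, 0.0007, -0.0001, 0.0025]]
rows 4
[[0.0, 0.0, 0.0212, 0.0, 0.0, 0.0], [0.0, 0.0, 0.0212, 0.0, 0.0, 0.0], [0.0, 0.0, 0.0212, 0.0, 0.0, 0.0], [0.0, 0.0, 0.0212, 0.0, 0.0, 0.0]]
```

Emit:
apply_moves(
  plan=[
    [0.0095, -0.035, 0.003, 0, 0, 0.0025, 1],
    [0.0095, -0.035, 0.003, 0, 0, 0.0025, 1],
    [0.0095, -0.035, 0.003, 0, 0, 0.0025, 1],
    [0.009, -0.035, 0.003, 0, 0, 0.0025, 1],
    [0, 0, 0, 0, 0, 0, 1],
    [0, 0, 0, 0, 0, 0, 1],
  ],
)

```text
t: 22.2
tcp_pos: [0.4268, -0.3271, 0.237]
tool_rot: [0.022, 1.0, 0.002, -0.0]
force: [-0.0, -0.4, -2.7]
finger_gap: 0.081
gripper_force: 50.9
```

```bash
cat > wr.py <<'E'
from h import *
s=sense();im=snapshot("wrist");C=cam("wrist",s);h=cv2.cvtColor(im,cv2.COLOR_RGB2HSV)
p,R=pose();print("wheel c",p+R.apply([-.0327,0,.0519]),"q6",s["q"][5],"F",s["force"],"xz",R.as_matrix()[:,[0,2]].T)
R2=att(-2.5,0);o=R2.apply([-.0327,0,.0519])
rows(np.array([.4595,-.3285,.105])-o,R2,3)
m=cv2.inRange(h,np.array((60,60,30)),np.array((95,255,220)));k,l,st,ce=cv2.connectedComponentsWithStats(m)
for i in range(1,k):
    if st[i,4]>80: print(st[i],onz(C,[ce[i]],.001))
for y in (-.0075,.0075): print(proj(C,np.array([[.4595,-.3285+y,.085]])+[[-.041,0,0],[.041,0,0]]))
cv2.imwrite("pics/w13.png",im[:,:,::-1])
E
python3 wr.py
```

```text
wheel c [ 0.4596 -0.3281  0.1853] q6 -2.390106831436616 F [-0.0005 -0.3768 -2.6674] xz [[-0.999   0.044  -0.    ]
 [ 0.0002  0.0027 -1.    ]]
rows 3
[[0.0, -0.0002, 0.0268, 0.0009, 0.0, -0.0001], [0.0, -0.0001, 0.0268, 0.0009, 0.0, -0.0001], [0.0, -0.0001, 0.0268, 0.0009, 0.0, -0.0001]]
[ 552   77   88  202 9431] [[ 0.4363 -0.0313  0.001 ]]
[438 339  15  12 133] [[ 0.5928 -0.1838  0.001 ]]
[[302.6696 218.0639]
 [307.9676 312.0642]]
[[321.7073 217.2001]
 [325.56   311.3105]]
```

Emit:
apply_moves(
  plan=[
    [0, 0, 0.0265, 0, 0, 0, 1],
    [0, 0, 0.02, 0, 0, 0, 1],
    [0, 0, 0.018, 0, 0, 0, 1],
    [0, 0, 0.015, 0, 0, 0, 1],
    [0, 0, 0, 0, 0, 0, 1],
  ],
)

```text
t: 22.88
tcp_pos: [0.4268, -0.3268, 0.1572]
tool_rot: [0.022, 1.0, 0.002, -0.0]
force: [-0.3, 0.3, -0.6]
finger_gap: 0.079
gripper_force: 50.8
```

```bash
python3 wr.py|head -3
```

```text
wheel c [ 0.4598 -0.3288  0.1061] q6 -2.390543023658113 F [-0.2957  0.343  -0.5795] xz [[-0.999   0.044  -0.0003]
 [ 0.0004  0.0018 -1.    ]]
rows 3
```

Emit:
apply_moves(
  plan=[
    [0, 0, 0.01, 0, 0, 0, 1],
    [0, 0, 0.008, 0, 0, 0, 1],
    [0, 0, 0.006, 0, 0, 0, 1],
    [0, 0, 0.003, 0, 0, 0, 1],
    [0, 0, 0, 0, 0, 0, 1],
  ],
)

```text
t: 23.55
tcp_pos: [0.4269, -0.328, 0.1309]
tool_rot: [0.022, 1.0, 0.001, 0.0]
force: [0.1, 0.5, -1.8]
finger_gap: 0.081
gripper_force: 50.8
```

```bash
python3 wr.py|head -3
```

```text
wheel c [ 0.4596 -0.3294  0.0792] q6 -2.390756717231367 F [ 0.0988  0.5236 -1.802 ] xz [[-0.999   0.0449 -0.0006]
 [ 0.0007  0.0014 -1.    ]]
rows 3
```

Nearly seated; a touch lower until contact.

Emit:
apply_moves(
  plan=[
    [0, 0, 0.001, 0, 0, 0, 1],
    [0, 0, 0.0015, 0, 0, 0, 1],
    [0, 0, 0, 0, 0, 0, 1],
    [0, 0, 0, 0, 0, 0, 1],
  ],
)

```text
t: 24.1
tcp_pos: [0.4271, -0.3282, 0.1292]
tool_rot: [0.022, 1.0, 0.0, 0.001]
force: [-1.2, 1.1, 4.5]
finger_gap: 0.084
gripper_force: 51.7
```

```bash
python3 wr.py|head -3
```

```text
wheel c [ 0.4598 -0.3296  0.0773] q6 -2.3908108002916815 F [-1.2444  1.1133  4.5129] xz [[-0.999   0.0448 -0.0012]
 [ 0.0012  0.0005 -1.    ]]
rows 3
```

Emit:
apply_moves(
  plan=[
    [0, 0, 0, 0, 0, 0, 0.7],
    [0, 0, 0, 0, 0, 0, 0.4],
    [0, 0, 0, 0, 0, 0, 0.3],
    [0, 0, 0, 0, 0, 0, 0.3],
    [0, 0, -0.015, 0, 0, 0, 0.3],
    [0, 0, -0.03, 0, 0, 0, 0.3],
    [0, 0, -0.05, 0, 0, 0, 0.3],
    [0, 0, -0.06, 0, 0, 0, 0.3],
  ],
)

```text
t: 25.15
tcp_pos: [0.4264, -0.3277, 0.2854]
tool_rot: [0.022, 1.0, 0.001, -0.0]
force: [0.2, -0.8, -0.6]
finger_gap: 0.347
gripper_force: 0.0
```

Emit:
apply_moves(
  plan=[
    [0.03, 0, -0.03, 0, 0, 0, 0],
    [0.03, 0, -0.02, 0, 0, 0, 0],
    [0, 0, 0, 0, 0, 0, 0],
  ],
)

```text
t: 25.52
tcp_pos: [0.3661, -0.3258, 0.3364]
tool_rot: [0.023, 1.0, -0.001, 0.002]
force: [0.2, 0.0, -0.1]
finger_gap: 0.496
gripper_force: 0.0
```

```bash
python3 st.py; python3 red.py; python3 - <<'E'
from h import *
im={n:snapshot(n) for n in ("scene","top","wrist")}
for n in im: cv2.imwrite(f"pics/{n}_end.png",im[n][:,:,::-1])
s=sense();S=cam("scene");W=cam("wrist",s)
def white(n,C,X,lo=150):
    h=cv2.cvtColor(im[n],cv2.COLOR_RGB2HSV);q=proj(C,X)[0];m=cv2.inRange(h,np.array((0,0,lo)),np.array((180,50,255)));k,l,st,ce=cv2.connectedComponentsWithStats(m)
    print(n,"pred",q)
    for i in range(1,k):
        if st[i,4]>60 and abs(ce[i]-q).max()<60: print(st[i],ce[i])
c=np.array([.4597,-.329,.078]);white("scene",S,c);print(proj(S,c+.065*np.array([[1,0,0],[-1,0,0],[0,0,1],[0,0,-1]])))
t=c+[0,0,.065];white("wrist",W,t);print(proj(W,[t+[-.03,-.004,-.007],t+[-.03,.004,-.007],t+[.03,0,-.007]]))
# compare stills: changed pixels between first and last top image
a=cv2.imread("pics/top0.png");b=im["top"][:,:,::-1];d=(cv2.absdiff(a,b).max(2)>60).astype(np.uint8);k,l,st,ce=cv2.connectedComponentsWithStats(d)
for i in range(1,k):
    if st[i,4]>12: print("chg",st[i])
E
```

```text
25.525 q [-0.9564  0.2403  1.6497  0.0014  1.247  -2.481 ] p [ 0.3661 -0.3258  0.3364] 
x,z [-0.9989  0.0466 -0.0039] [ 0.0037 -0.003  -1.    ] F [ 0.1674  0.016  -0.1435] 0.496346049066198
hookmid [ 0.3672 -0.3132  0.2163]
scene [331 269   5   7  15] [332.9 272.3] [0.4594 0.0792 0.01  ]
scene [379 398  38  36 676] [395.  419.7] [ 0.7833 -0.1294  0.01  ]
top [260 114  35  22 567] [275.2 125.1] [0.792  0.1561 0.01  ]
top [373 114  24  19 202] [382.7 125.2] [ 0.7884 -0.1397  0.01  ]
top [294 237   4  10  14] [294.9 240.9] [0.47   0.1025 0.01  ]
top [298 237   9  11  23] [303.1 243.9] [0.4619 0.0808 0.01  ]
scene pred [191.7946 370.4178]
[167 340  59  61 918] [194.4237 367.5327]
[235 364  10  14  81] [239.5432 370.9136]
[167 380  38  38 367] [185.7384 398.9973]
[[215.3014 391.4664]
 [169.8347 350.5627]
 [185.6303 350.3886]
 [197.428  388.5385]]
wrist pred [315.006  310.7185]
[286 229  20  72 363] [291.3499 252.4242]
[ 310  229   42  115 1233] [318.2263 286.635 ]
[[309.4263 279.3469]
 [317.734  278.9892]
 [316.3126 334.2749]]
chg [323 152  31  47 712]
chg [355 154  10  16  93]
chg [356 179  20  15  88]
chg [ 449  211  140   80 4599]
chg [458 215  14  18 160]
chg [473 231   5  20  72]
chg [292 235  35  29 319]
chg [456 234  12  21 197]
chg [458 256  11  11  72]
chg [  491   260   149   199 18243]
chg [  245   274   250   206 18541]
chg [505 277  61  39 990]
chg [416 286   9   9  62]
chg [ 381  299   64   64 1320]
chg [441 298  19  13  58]
chg [432 321  56  10 148]
chg [503 322  14  12  34]
chg [510 327   8   9  39]
chg [364 344  31  24  81]
chg [311 379  32  35 370]
chg [307 445   3   6  17]
```

```bash
python3 -c "
from station import *
print(sign_off())"
```

```text
the job is handed in; nothing more can be done
None
```

I handed the job in at about 25.5 s of the 72 s allowed. The camera checks put the clip lying in the green tray, the pick hung on its fork, and the white wheel standing in the green-pad slot; sign-off returned no verdict.

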